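# Dock the recipe terminal and fold it up to reading angle

## Task

Lay the handheld recipe terminal, screen outward and foot toward the hinge, down into the pocket of the tilting bench dock while the dock's panel still lies back as it is, and swing the dock's locking lever fully across it until it is shut. Only then fold the panel up so that it stands at 65 degrees to the table, where the baker can read it, and let go; leave the jar, the paper cups and the tubs around it standing where they are.

Things in the scene. Friction and masses are not known exactly. Their poses are not given: they have to be found in the camera images.
- terminal: loose handheld terminal, a flat grey block 120 (x) x 62 (y) x 28 (z) mm with a dark screen and three black buttons on its upper face, about 0.2 kg; lies screen up on the table. Origin at the centre of its underside; x runs from its foot (the end with the buttons and brass contacts) to its head, z out of the screen. To be gripped across its 62 mm width, anywhere along its length.
- terminal_foot (a point): on the terminal, middle of the lower edge of its foot end (60 mm from the terminal's origin along its -x); axes as the terminal's
- dock: the dock's fixed base, a stainless plate 190 (x) x 150 (y) mm, top 10 mm above the table, with two hinge cheeks at its front (-x) edge, knobs included 174 mm wide. Origin on the table under the plate's centre, x away from the front.
- dock_hinge (a point): on the fixed base, middle of the panel's hinge axis: 80 mm in front (-x) of the dock's origin, 35 mm above the table; the axis runs along the dock's y
- dock_panel (a joint): angle (rad) of the black panel (10 mm thick, 124 mm wide, its far edge 188 mm from the hinge axis) to the table: 0 flat, growing as its far edge swings up and toward the dock's front, 1.5 at most, 65 degrees = 1.134. It stays where it is put (friction 1.5 N m; a hard push on it shifts it). The hinge axis lies at mid-thickness.
- dock_pocket (a point): centre of the pocket's floor on the panel's face, 86 mm from the hinge axis; x runs along the panel away from the hinge, y along the hinge axis, z out of the face (turning with the panel). The pocket is 125 (x) x 67 (y) mm inside; its flared walls stand 13 mm high, outer lips 40 mm from the middle in y. The seated terminal's origin and axes coincide with these, foot at the hinge end.
- dock_bail (a point): middle of the steel bail, a 10 mm round bar along y at the panel's far edge, 222 mm from the hinge axis and level with the panel's mid-thickness, 76 mm long between its legs, 34 mm off the panel's edge; to be gripped across, to fold the panel; axes as the pocket's
- dock_lever (a joint): angle (rad) of the steel locking lever, which turns in a plane parallel to the panel, its underside 31 mm above the pocket's floor: 0 points along the pocket's x (open), 1.571 points along the pocket's y, across the terminal's head and under the catch (shut, at its stop). It stays where it is put. The lever bar is 11 mm wide, 5 mm thick and 97 mm long.
- dock_lever_pivot (a point): on the panel, at the lever's pivot axis, level with the lever's underside: 48 mm along x, -51 mm along y and 31 mm along z from the pocket's centre; axes as the pocket's
- dock_lever_knob (a point): middle of the lever's upright round knob, 11 mm thick (13 mm at its top), 24 mm tall, standing on the lever 62 mm from its pivot axis; this point is 13 mm above the lever bar and 49 mm above the pocket's floor; z as the pocket's, x along the lever
- spice_jar: bystander, spice jar with a screw cap, 47 mm across, 97 mm tall, upright beside one long side of the terminal; origin at the middle of its foot
- baking_cups: bystander, stack of paper baking cups, 59 mm across, 59 mm tall, beside the terminal; origin at the middle of its foot
- tub_white: bystander, lidded tub 77 mm across, 80 mm tall, behind the dock; origin at the middle of its foot
- tub_low: bystander, lidded tub 72 mm across, 60 mm tall, in front of the dock; origin at the middle of its foot
Not all that is in view belongs to the job. What is shaped like the terminal but green or orange is not meant.

How it is judged:
By the outcome, as a careful person would: the job done as asked, in the order asked, and still so for the second after the job is handed in, with the robot touching nothing.
It also fails if it takes over 72 s, if anything falls off the work surface, if the arm or the gripper's body presses on something with over 40 N, if the wrist force passes 120 N, or if a joint passes its speed limit or range.

## Robot

A 7-joint arm with a two-finger parallel gripper is mounted at the origin on a cart in front of the work surface, level with it; the furniture and walls round the work are solid. World frame = base frame: x ahead of the robot, y to its left, z up, the work surface at z = 0. Lengths are in m, angles in rad, forces in N, time in s.
With the tool pointing down it reaches from about 0.425 to 0.925 m from the base axis. Payload 6.8 kg.
Tool frame: the origin (TCP) lies between the finger pads; the fingertips stand 8 mm ahead of it and the grasp point (between the pads) lies 11 mm behind it; z points along the fingers, y is the line along which they close (so a half turn about z gives the same grasp; the last joint's range is limited). The gripper opens to 85 mm and grips with 20 to 120 N. Pads are 22 mm wide; open, the fingers measure 114 mm over their backs; the gripper's body (76 mm by 85 mm) begins 54 mm behind the grasp point. The pads swing forward as they close: fully open they stand 13 mm farther back than shut.
Start: joints at [1.207, 0.477, 0.022, 1.555, -0.011, 1.109, -0.083], TCP at [0.171, -0.653, 0.239] pointing down, gripper open.
Joint ranges: [-2.96, 2.96], [-0.34, 2.1], [-1.41, 1.46], [0.24, 2.44], [-1.37, 4.51], [0.17, 1.92], [-2.96, 2.96]. Speed limits (rad/s): [2.39, 2.39, 3.14, 3.14, 3.14, 3.14, 3.14].

## Interface

Orientations are given as a rotation vector (axis times angle).
In Python, from bench import manip gives the robot as it stands.
- The arm moves only by the tool jog_arm, never from a script. Its argument "commands" is a list of rows, each a list of 5 numbers: the shift along the tool's x, y, z as a fraction of full scale, then the turn about the tool's z as a fraction of full scale, then the finger opening in mm, from 0 to 85.4. A call has 1 to 8 rows; each row is the pose to reach, as a shift and turn from the pose commanded when the call began, along the tool's axes at that moment, turning the shorter way round; what a row does not reach only later rows make up. Full scale, the value 1, is 0.25 m for a shift and 180 degrees for a turn. A row lasts 1/12 s, in which the tool goes at most 41.7 mm and 7.16 degrees, less where a joint would pass 70% of its speed; a pose out of reach is approached as far as the arm can. A call with a number of a shift or a turn outside -1 to 1 is refused whole. A call with a gripper value outside its range is refused whole. The fingers move at their own pace and stop on an object; "newtons" is the grip in N (left out, the last holds). Time passes only in rows, so rows that repeat a pose let the fingers close. It gives the time, the measured TCP pose, the force, the opening and the grip force at its end, in the units of the state.
- manip.read_state(): the state, without advancing time (a new reading comes with each control period).
- manip.snapshot(name): name is "side" or "top"; returns (picture, depth): 400x640x3 uint8, blue, green, red; 400x640 float32, m along the optical axis (not along the pixel's ray), 0 where there is no reading.
- manip.camera_info(name): a dict with "vfov" (degrees; the focal length in pixels is half the picture's height over the tangent of half this angle, whatever the lens; pixels are square), "cx", "cy" (the principal point, pixels), "k1" (the pictures are not rectified: a ray, as slopes to the right and down, at radius r is drawn at 1 + k1 r^2 times it, then the intrinsics apply), "R" (3x3) and "t" (3): a world point X has camera coordinates R X + t. Camera axes: x right, y down, z forward; pixel columns grow to the right and rows downward; lengths in m; the calibration is good to about 2 mm. A picture is of the moment at which its call begins. camera_info takes no time and is no camera call.
- manip.finish_job(): hands the job in; it is judged then, once.
The state is a dict: "clock": time; "joint_pos": joint angles; "joint_velocities": joint speeds; "joint_torque": joint torques, N m; "ee_pos": TCP position; "orientation": TCP orientation; "force": force on the tool from outside, world axes, zero at the start; "wrist_torque": the same for the moment, N m; "finger_gap": finger opening in m; "grip_force": force on a finger pad.
Only numpy, scipy, OpenCV 4.12 (cv2) and the standard library are available. Lean on these libraries where they do the work, as an engineer would, in place of code of your own. Each camera call takes 0.05 s, during which the arm holds its last target. There are 200 camera calls.

## Working session

There is one attempt and no reset: what is moved stays moved. The work goes in short steps, Python scripts to look and compute and a tool call to move; the robot and the scene stay as the last step left them, time stands still between calls to the robot, and variables do not carry over. Pictures are saved under pics/ and viewed, at most 10 in all, crops included, and the job is handed in when it is done.

Besides the shell and the picture viewer there is one more tool, called after "Request:" as name(argument=value, ...), one argument or row to a line, values as JSON. jog_arm: Moves the arm, as the interface text tells. Its arguments: {"type":"object","properties":{"commands":{"type":"array","items":{"type":"array","items":{"type":"number"}}},"newtons":{"type":"number"}},"required":["commands"]}

```bash
mkdir -p pics; ls; cat > h.py <<'E'
import numpy as np, cv2
from bench import manip
from scipy.spatial.transform import Rotation as Ro
def cam(n):
    c=manip.camera_info(n); f=200/np.tan(np.radians(c["vfov"])/2); return c,f
def rays(n,uv):
    c,f=cam(n); uv=np.atleast_2d(np.array(uv,float))
    K=np.array([[f,0,c["cx"]],[0,f,c["cy"]],[0,0,1]])
    p=cv2.undistortPoints(uv[:,None],K,np.array([c["k1"],0,0,0.]))[:,0]
    return np.c_[p,np.ones(len(p))]
def onplane(n,uv,z):
    c,_=cam(n); R=np.array(c["R"]);t=np.array(c["t"]); d=rays(n,uv)@R; o=-R.T@t
    return o+d*((z-o[2])/d[:,2])[:,None]
def pts(n,uv,dep):
    c,_=cam(n); R=np.array(c["R"]);t=np.array(c["t"])
    return (rays(n,uv)*np.asarray(dep)[:,None]-t)@R
def proj(n,X):
    c,f=cam(n); X=np.atleast_2d(X)@np.array(c["R"]).T+np.array(c["t"])
    s=X[:,:2]/X[:,2:]; s=s*(1+c["k1"]*(s**2).sum(1))[:,None]
    return s*f+[c["cx"],c["cy"]]
def cloud(n,dep):
    v,u=np.mgrid[0:400,0:640]; uv=np.c_[u.ravel(),v.ravel()]
    return pts(n,uv,dep.ravel()).reshape(400,640,3)
E
python3 - <<'E'
from h import *
for n in("side","top"):
    p,d=manip.snapshot(n); cv2.imwrite(f"pics/{n}0.png",p); np.savez(f"{n}0.npz",p=p,d=d)
    c,f=cam(n); R=np.array(c["R"]); print(n,f,c["k1"],-R.T@np.array(c["t"]),R[2])
s=manip.read_state(); print(s)
E
```

```text
pics
side 390.6562927382669 0.026913324602680082 [ 0.56097036 -0.75802255  0.59933113] [-0.0051725   0.82670239 -0.56261568]
top 433.10473145073104 -0.02348719115753956 [0.39613999 0.0028402  1.32955739] [ 0.13179961  0.00627458 -0.99125652]
{'clock': 0.1, 'joint_pos': array([ 1.20691048,  0.4777147 ,  0.02235749,  1.55634788, -0.01147871,
        1.10929883, -0.08307434]), 'joint_velocities': array([ 0.00068071, -0.00168192, -0.00101953, -0.00407358, -0.00044954,
       -0.00079261, -0.00085239]), 'joint_torque': array([ 4.63177290e-03, -5.97754741e+01,  1.61349747e+00, -2.81952614e+01,
        1.27739357e-02,  4.98656533e-03,  3.24654411e-05]), 'ee_pos': array([ 0.17062342, -0.65254381,  0.23842704]), 'orientation': array([-3.11433726e+00, -4.00554184e-01,  5.52792053e-04]), 'force': array([-0.36926053,  1.05011136,  0.21687658]), 'wrist_torque': array([-0.03361141, -0.01746966,  0.00308593]), 'grip_force': 0.0, 'finger_gap': 0.08571392344789353}
```

View pics/top0.png

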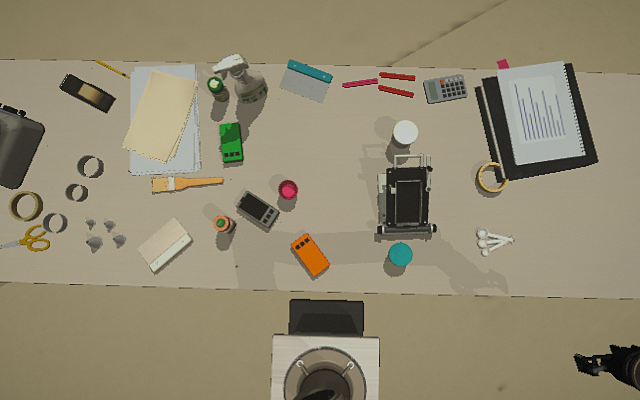

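View pics/side0.png

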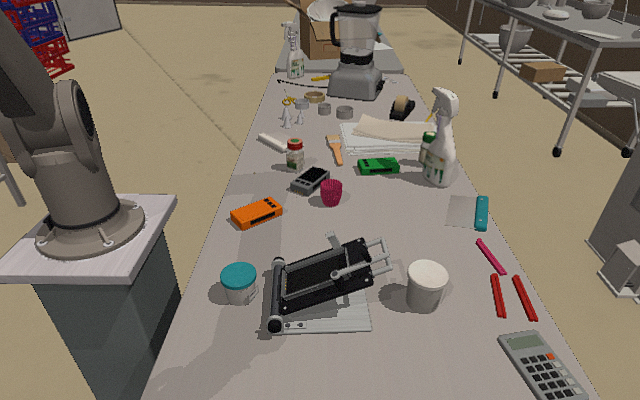

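```bash
python3 - <<'E'
from h import *
p=np.load("top0.npz")["p"]; q=np.load("side0.npz")["p"]
a=cv2.resize(p[165:255,200:320],None,fx=5,fy=5,interpolation=2)[:300,:400] if 0 else cv2.resize(p[170:250,205:305],(400,320),interpolation=2)
b=cv2.resize(p[145:245,365:445],(320,400),interpolation=2)
c=cv2.resize(q[225:340,260:400],(400,328),interpolation=2)[:280]
d=cv2.resize(q[160:210,280:350],(392,280),interpolation=2)
im=np.zeros((600,800,3),np.uint8); im[:320,:400]=a; im[:400,400:720]=b; im[320:600,:392]=d
im2=np.zeros((600,800,3),np.uint8)
im2=cv2.resize(q[225:340,260:410],(780,598),interpolation=2)
cv2.imwrite("pics/crop.png",im); cv2.imwrite("pics/crop2.png",im2)
E
```

```text
(no output)
```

View pics/crop.png

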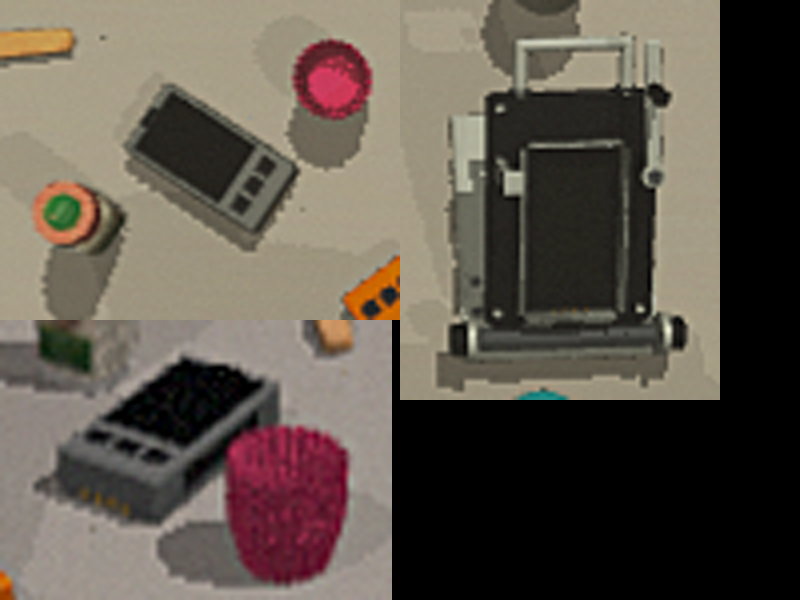

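View pics/crop2.png

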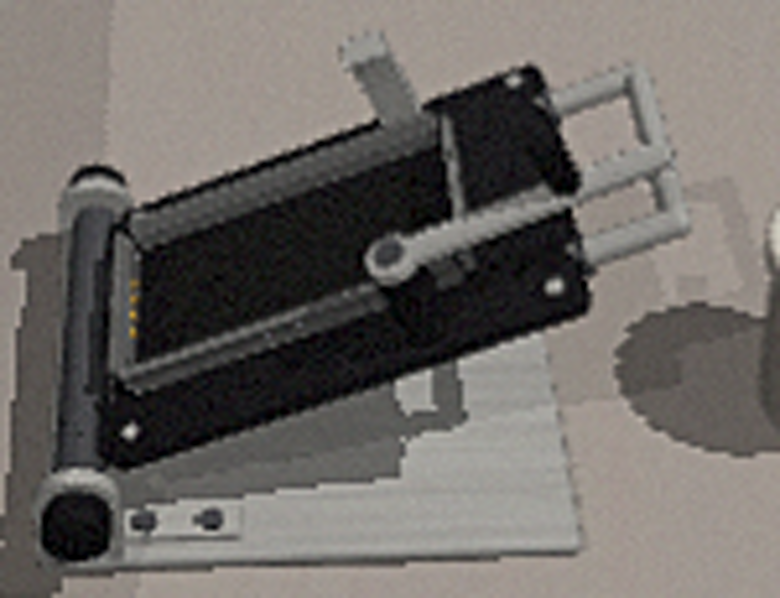

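```bash
python3 - <<'E'
from h import *
t=np.load("top0.npz"); p=t["p"]; X=cloud("top",t["d"])
def show(name,a):print(name,np.round(a,4).tolist())
# terminal: crop region, grey/dark neutrals vs tan table
sub=np.s_[185:235,228:285]
Z=X[sub][...,2]; print("table z",np.median(X[190:230,320:360,2]))
hsv=cv2.cvtColor(p,cv2.COLOR_BGR2HSV)
m=(Z>.015)&(Z<.045)&(hsv[sub][...,1]<60)
n,l,st,ce=cv2.connectedComponentsWithStats(m.astype(np.uint8)); k=1+np.argmax(st[1:,4]); m=l==k
print("zmed",np.median(Z[m]))
v,u=np.nonzero(m); uv=np.c_[u+228,v+185]; W=onplane("top",uv,.028)
r=cv2.minAreaRect((W[:,:2]*1000).astype(np.float32)); show("term rect",[*r[0],*r[1],r[2]]); show("box",cv2.boxPoints(r))
# side view check of terminal
s=np.load("side0.npz"); Y=cloud("side",s["d"]); q=s["p"]
sb=np.s_[160:196,285:335]; z=Y[sb][...,2]; h2=cv2.cvtColor(q,cv2.COLOR_BGR2HSV)[sb]
print("side table z",np.median(Y[200:215,300:340,2]))
m=(z>.024)&(z<.034)&(h2[...,1]<60); P=Y[sb][m]; 
r=cv2.minAreaRect((P[:,:2]*1000).astype(np.float32)); show("side term",[*r[0],*r[1],r[2]]); show("sbox",cv2.boxPoints(r))
# objects by color
def obj(nm,lo,hi,zp,reg):
    m=cv2.inRange(hsv,np.array(lo),np.array(hi)); mm=np.zeros_like(m); mm[reg]=m[reg]; v,u=np.nonzero(mm)
    show(nm,[onplane("top",[[u.mean(),v.mean()]],zp)[0].tolist()]+[len(u)])if 0 else print(nm,onplane("top",[[u.mean(),v.mean()]],zp).round(3),len(u))
obj("jar",(0,90,80),(90,255,255),.097,np.s_[210:236,208:233])
obj("cups",(160,120,50),(180,255,255),.045,np.s_[175:205,270:305])
obj("lowtub",(80,80,50),(100,255,255),.06,np.s_[238:272,380:420])
obj("white",(0,0,190),(180,50,255),.08,np.s_[115:150,385:422])
# panel: dark pixels plane fit
for nm,C,im,rg in(("top",X,p,np.s_[182:222,398:420]),("side",Y,q,np.s_[240:300,285:365])):
    P=C[rg][im[rg].max(2)<60]; P=P[(P[:,2]>.02)&(P[:,2]<.2)]; c=np.median(P,0)
    for _ in range(3):
        c=P.mean(0); nn=np.linalg.svd(P-c,full_matrices=False)[2][2]; nn*=np.sign(nn[2]); e=abs((P-c)@nn); P=P[e<max(.004,1.5*np.median(e))]
    print(nm,len(P),c.round(4),nn.round(4),"tilt",np.degrees(np.arccos(nn[2])),"az",np.degrees(np.arctan2(nn[1],nn[0])),e.std())
for nm,uv in dict(bailL=(405+0,0),).items(): pass
pix={"bail_l_corner":(365+117/4,145+40/4-0),"knobL":(365+(455-400)/4,145+338/4),"knobR":(365+(680-400)/4,145+333/4)}
for k,(u,v) in pix.items():
    print(k,onplane("top",[[u,v]],.035 if'knob'in k else .11).round(4),X[int(v),int(u)])
E
```

```text
table z 0.0009426871986614274
zmed 0.0287705682054829
term rect [522.1733, 217.4357, 121.3883, 61.7245, 58.1922]
box [[463.9556884765625, 182.12319946289062], [516.4105224609375, 149.58990478515625], [580.3908081054688, 252.74819946289062], [527.9359741210938, 285.2814025878906]]
side table z -0.000820919688865569
side term [505.5178, 225.9232, 123.1241, 104.7444, 57.6123]
sbox [[428.3169860839844, 201.99049377441406], [516.7677001953125, 145.8845977783203], [582.7186279296875, 249.85589599609375], [494.26800537109375, 305.9617919921875]]
jar [[0.474 0.308 0.097]] 217
cups [[0.582 0.125 0.045]] 290
lowtub [[ 0.398 -0.21   0.06 ]] 443
white [[ 0.759 -0.221  0.08 ]] 441
top 781 [ 0.5508 -0.2304  0.0767] [-0.4181 -0.0324  0.9078] tilt 24.794063443524493 az -175.56885403569848 0.0010644484528348026
side 1945 [ 0.5624 -0.2251  0.0804] [-0.4137 -0.0103  0.9104] tilt 24.443720726302637 az -178.57916709482663 0.000639597644724997
bail_l_corner [[ 0.6804 -0.1834  0.11  ]] [ 0.67604485 -0.17988297  0.12854784]
knobL [[ 0.4695 -0.1498  0.035 ]] [ 0.4702017  -0.14604996  0.04754636]
knobR [[ 0.4775 -0.3179  0.035 ]] [ 0.47711317 -0.31362183  0.05212208]
```

```bash
python3 - <<'E'
from h import *
p=np.load("top0.npz")["p"]; q=np.load("side0.npz")["p"]
th=np.radians(24.6); yaw=np.radians(2.7)
def frame(yaw,th):
    x=np.array([np.cos(yaw)*np.cos(th),np.sin(yaw)*np.cos(th),np.sin(th)]); y=np.array([-np.sin(yaw),np.cos(yaw),0]); return np.c_[x,y,np.cross(x,y)]
def hit(n,uv,o,nn):
    c,_=cam(n);R=np.array(c["R"]);C=-R.T@np.array(c["t"]);d=rays(n,uv)@R
    return C+d*(((o-C)@nn)/(d@nn))[:,None]
F=frame(yaw,th); o=np.array([.5508,-.2304,.0767])
g=p.max(2)
L=[];Rr=[];T=[]
for v in range(172,221):
    u=np.nonzero(g[v,380:435]<55)[0]+380
    L.append((u.min()-.5,v)); 
    if v>194: Rr.append((u.max()+.5,v))
for u in range(392,420):
    v=np.nonzero(g[155:200,u]<55)[0]+155; T.append((u,v.min()-.5))
for nm,E in(("L",L),("R",Rr),("T",T)):
    P=(hit("top",E,o,F[:,2])-o)@F; i,j=(0,1) if nm!="T" else (1,0)
    k=np.polyfit(P[:,i],P[:,j],1); r=P[:,j]-np.polyval(k,P[:,i]); ok=abs(r)<2*np.median(abs(r))+.0005; k=np.polyfit(P[ok,i],P[ok,j],1)
    print(nm,"slope deg",np.degrees(np.arctan(k[0])),"offset",k[1],abs(r[ok]).max(),ok.sum())
print("top edge px", T[::6],L[::8],Rr[::5])
# side depth of points along panel: two-view fit done separately; tubs heights etc
s=np.load("side0.npz"); Y=cloud("side",s["d"])
m=(Y[...,2]>.1)&(Y[...,2]<.2)&(abs(Y[...,1]+.23)<.09)&(abs(Y[...,0]-.6)<.1)
P=(Y[m]-o)@F; print("high things in panel frame"); 
for a in range(0,15):
    k=(P[:,0]>a*.01)&(P[:,0]<a*.01+.01)&(P[:,2]>.02)
    if k.sum():print(a,k.sum(),P[k].min(0).round(3),P[k].max(0).round(3))
E
```

```text
L slope deg -0.44509195468781565 offset 0.06610734713186293 0.001400592305112358 46
R slope deg 1.1771313576073619 offset -0.05683356689360334 0.001644786722204479 26
T slope deg 0.24515210227085277 offset 0.10202850870092468 0.0020475981209821803 25
top edge px [(392, np.float64(167.5)), (398, np.float64(167.5)), (404, np.float64(167.5)), (410, np.float64(167.5)), (416, np.float64(167.5))] [(np.float64(386.5), 172), (np.float64(386.5), 180), (np.float64(386.5), 188), (np.float64(385.5), 196), (np.float64(385.5), 204), (np.float64(385.5), 212), (np.float64(385.5), 220)] [(np.float64(428.5), 195), (np.float64(427.5), 200), (np.float64(427.5), 205), (np.float64(427.5), 210), (np.float64(427.5), 215), (np.float64(427.5), 220)]
high things in panel frame
3 10 [ 0.039 -0.055  0.021] [0.04  0.052 0.04 ]
4 113 [ 0.04 -0.06  0.02] [0.05  0.056 0.042]
5 95 [ 0.05 -0.06  0.02] [0.06  0.058 0.041]
6 34 [ 0.06  -0.055  0.03 ] [ 0.07  -0.044  0.035]
7 35 [ 0.07  -0.055  0.029] [ 0.08  -0.044  0.035]
8 41 [ 0.08  -0.054  0.026] [ 0.09  -0.042  0.035]
9 42 [ 0.09  -0.053  0.026] [ 0.1   -0.041  0.035]
10 71 [ 0.1   -0.053  0.026] [ 0.11  -0.042  0.058]
11 78 [ 0.11  -0.053  0.028] [ 0.12  -0.041  0.059]
12 36 [ 0.12  -0.052  0.029] [ 0.13  -0.04   0.035]
13 38 [ 0.13  -0.051  0.029] [ 0.14  -0.04   0.035]
14 16 [ 0.14  -0.05   0.029] [ 0.144 -0.041  0.035]
```

```bash
cat >> h.py <<'E'
def cur():
    s=manip.read_state(); R=Ro.from_rotvec(s["orientation"]).as_matrix(); return s,R
def goals(start,gs):
    """start=(pos,az) of commanded pose, gs list of (x,y,z,az deg)"""
    p0,a0=start; c,s=np.cos(np.radians(a0)),np.sin(np.radians(a0)); R=np.array([[c,s,0],[s,-c,0],[0,0,-1.]])
    for g in gs:
        d=R.T@(np.array(g[:3])-p0)/.25; t=-((g[3]-a0+180)%360-180)/180
        print(np.round(d,3).tolist(),round(t,4))
def pose():
    s,R=cur(); return s["ee_pos"],np.degrees(np.arctan2(R[1,0],R[0,0]))
E
python3 - <<'E'
from h import *
P=pose(); print(P)
a=[(.38,-.52,.26,25,),(.52,-.32,.26,40),(.54,-.08,.26,58.2),(.522,.217,.2,58.2),(.522,.217,.15,58.2)]
st=P
for g in a: goals(st,[g]); st=(np.array(g[:3]),g[3])
E
```

```text
(array([ 0.17062342, -0.65254381,  0.23842704]), np.float64(14.657865623012556))
[0.944, -0.301, -0.086] -0.0575
[0.846, -0.488, 0.0] -0.0833
[0.678, -0.684, 0.0] -0.1011
[0.972, -0.687, 0.24] -0.0
[0.0, 0.0, 0.2] -0.0
```

Request:
jog_arm(
  commands=[
    [0.944, -0.301, -0.086, -0.0575, 85],
    [0.944, -0.301, -0.086, -0.0575, 85],
    [0.944, -0.301, -0.086, -0.0575, 85],
    [0.944, -0.301, -0.086, -0.0575, 85],
    [0.944, -0.301, -0.086, -0.0575, 85],
    [0.944, -0.301, -0.086, -0.0575, 85],
    [0.944, -0.301, -0.086, -0.0575, 85],
  ],
  newtons=30,
)

```text
clock: 0.68
ee_pos: [0.3902, -0.5132, 0.2612]
orientation: [-3.06, -0.7, -0.01]
force: [1.4, 1.3, -0.0]
finger_gap: 0.085
grip_force: 0.0
```

Request:
jog_arm(
  commands=[
    [0.846, -0.488, 0, -0.0833, 85],
    [0.846, -0.488, 0, -0.0833, 85],
    [0.846, -0.488, 0, -0.0833, 85],
    [0.846, -0.488, 0, -0.0833, 85],
    [0.846, -0.488, 0, -0.0833, 85],
    [0.846, -0.488, 0, -0.0833, 85],
    [0.846, -0.488, 0, -0.0833, 85],
  ],
)

```text
clock: 1.27
ee_pos: [0.5254, -0.3113, 0.2607]
orientation: [-2.942, -1.091, -0.006]
force: [0.9, -0.0, -0.0]
finger_gap: 0.0849
grip_force: 0.0
```

Request:
jog_arm(
  commands=[
    [0.678, -0.684, 0, -0.1011, 85],
    [0.678, -0.684, 0, -0.1011, 85],
    [0.678, -0.684, 0, -0.1011, 85],
    [0.678, -0.684, 0, -0.1011, 85],
    [0.678, -0.684, 0, -0.1011, 85],
    [0.678, -0.684, 0, -0.1011, 85],
    [0.678, -0.684, 0, -0.1011, 85],
  ],
)

```text
clock: 1.85
ee_pos: [0.5404, -0.0722, 0.261]
orientation: [-2.734, -1.541, -0.004]
force: [0.3, 0.6, 0.5]
finger_gap: 0.0852
grip_force: 0.0
```

Request:
jog_arm(
  commands=[
    [0.972, -0.687, 0.24, 0, 85],
    [0.972, -0.687, 0.24, 0, 85],
    [0.972, -0.687, 0.24, 0, 85],
    [0.972, -0.687, 0.24, 0, 85],
    [0.972, -0.687, 0.24, 0, 70],
    [0.972, -0.687, 0.24, 0, 70],
    [0.972, -0.687, 0.24, 0, 70],
    [0.972, -0.687, 0.24, 0, 70],
  ],
)

```text
clock: 2.52
ee_pos: [0.52, 0.2231, 0.1998]
orientation: [-2.736, -1.536, 0.0]
force: [0.6, 1.6, 0.1]
finger_gap: 0.0698
grip_force: 0.0
```

```bash
python3 - <<'E'
from h import *
manip.snapshot("top");manip.snapshot("top")
q,d=manip.snapshot("side"); P,a=pose(); print(P,a,manip.read_state()["finger_gap"])
Y=cloud("side",d)
c,s=np.cos(np.radians(a)),np.sin(np.radians(a)); R=np.array([[c,s,0],[s,-c,0],[0,0,-1.]])
T=(Y-P)@R
m=(abs(T[...,0])<.04)&(abs(T[...,1])<.07)&(T[...,2]<.05)&(T[...,2]>-.1)&(d>0)
for lo in np.arange(-.1,.05,.004):
    k=m&(T[...,2]>lo)&(T[...,2]<=lo+.004)
    if k.sum(): print(round(lo,3),k.sum(),T[k].min(0).round(3)[:2],T[k].max(0).round(3)[:2])
u0,v0=proj("side",P)[0]; print(u0,v0)
cv2.imwrite("pics/g.png",cv2.resize(q[int(v0)-60:int(v0)+60,int(u0)-60:int(u0)+60],(600,600)))
E
```

```text
[0.52183322 0.21679758 0.2001744 ] 58.3393077895275 0.07004348929962155
-0.1 93 [-0.021 -0.068] [0.013 0.068]
-0.096 77 [-0.022 -0.065] [0.015 0.068]
-0.092 77 [-0.02  -0.067] [0.011 0.068]
-0.088 69 [-0.02  -0.069] [0.012 0.069]
-0.084 63 [-0.02  -0.068] [0.015 0.068]
-0.08 71 [-0.018 -0.067] [0.017 0.069]
-0.076 66 [-0.019 -0.065] [0.016 0.069]
-0.072 69 [-0.019 -0.066] [0.016 0.068]
-0.068 80 [-0.02  -0.066] [0.015 0.067]
-0.064 62 [-0.018 -0.066] [0.017 0.067]
-0.06 53 [-0.017 -0.068] [0.012 0.067]
-0.056 58 [-0.015 -0.067] [0.009 0.067]
-0.052 57 [-0.014 -0.066] [0.013 0.066]
-0.048 46 [-0.015 -0.066] [0.009 0.066]
-0.044 25 [-0.015 -0.058] [0.012 0.059]
-0.04 15 [-0.013 -0.045] [0.006 0.05 ]
-0.036 27 [-0.013 -0.05 ] [0.011 0.049]
-0.032 24 [-0.012 -0.048] [0.008 0.047]
-0.028 24 [-0.013 -0.048] [0.006 0.05 ]
-0.024 20 [-0.012 -0.048] [0.005 0.049]
-0.02 25 [-0.014 -0.049] [0.011 0.048]
-0.016 24 [-0.013 -0.05 ] [0.01  0.049]
-0.012 24 [-0.014 -0.046] [0.01  0.048]
-0.008 20 [-0.013 -0.045] [0.011 0.046]
-0.004 16 [-0.014 -0.041] [0.011 0.043]
0.0 5 [-0.006 -0.044] [0.006 0.042]
308.8780092840232 119.16308266557544
```

View pics/g.png

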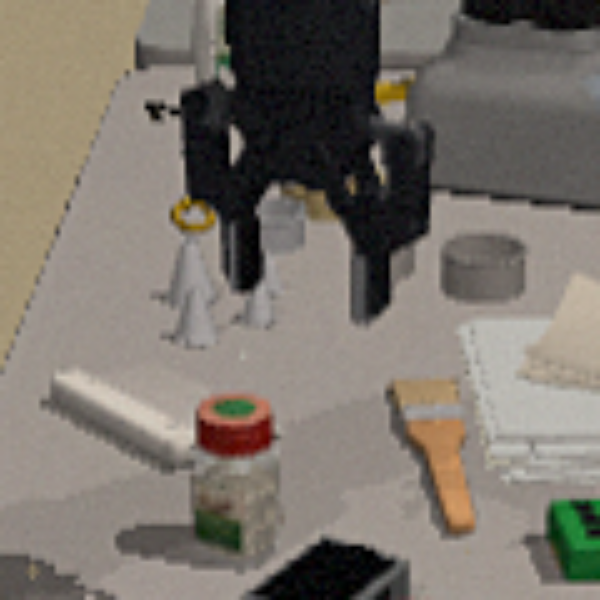

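Request:
jog_arm(
  commands=[
    [0, 0, 0.4, 0, 78],
    [0, 0, 0.4, 0, 78],
    [0, 0, 0.4, 0, 78],
    [0, 0, 0.4, 0, 78],
    [0, 0, 0.72, 0, 78],
    [0, 0, 0.72, 0, 78],
    [0, 0, 0.72, 0, 78],
    [0, 0, 0.72, 0, 78],
  ],
)

```text
clock: 3.33
ee_pos: [0.5222, 0.2147, 0.0209]
orientation: [2.746, 1.525, -0.004]
force: [1.1, 0.5, 0.1]
finger_gap: 0.0781
grip_force: 0.0
```

Request:
jog_arm(
  commands=[
    [0, 0, 0, 0, 78],
    [0, 0, 0, 0, 50],
    [0, 0, 0, 0, 50],
    [0, 0, 0, 0, 50],
    [0, 0, 0, 0, 50],
    [0, 0, 0, 0, 50],
    [0, 0, 0, 0, 50],
    [0, 0, 0, 0, 50],
  ],
  newtons=22,
)

```text
clock: 4.0
ee_pos: [0.5242, 0.2171, 0.0238]
orientation: [2.744, 1.527, 0.007]
force: [-0.6, -1.1, 8.3]
finger_gap: 0.0613
grip_force: 22.4
```

Request:
jog_arm(
  commands=[
    [0, 0, -0.1, 0, 50],
    [0, 0, -0.3, 0, 50],
    [0, 0, -0.5, 0, 50],
    [0, 0, -0.72, 0, 50],
    [0, 0, -0.72, 0, 50],
    [0, 0, -0.72, 0, 50],
    [0, 0, -0.72, 0, 50],
    [0, 0, -0.72, 0, 50],
  ],
)

```text
clock: 4.67
ee_pos: [0.5218, 0.2159, 0.2011]
orientation: [2.745, 1.527, 0.0]
force: [-0.8, -0.4, -2.3]
finger_gap: 0.061
grip_force: 27.4
```

```bash
python3 - <<'E'
from h import *
q,d=manip.snapshot("side"); P,a=pose(); print(P,a,manip.read_state()["force"],manip.read_state()["finger_gap"])
Y=cloud("side",d); c,s=np.cos(np.radians(a)),np.sin(np.radians(a)); R=np.array([[c,s,0],[s,-c,0],[0,0,-1.]])
T=(Y-P)@R; m=(abs(T[...,0])<.08)&(abs(T[...,1])<.035)&(T[...,2]<.045)&(T[...,2]>-.03)
for lo in np.arange(-.08,.08,.01):
    k=m&(T[...,0]>lo)&(T[...,0]<=lo+.01)
    if k.sum()>3: print(round(lo,3),k.sum(),np.percentile(T[k][:,2],[2,98]).round(4),T[k][:,1].min().round(3),T[k][:,1].max().round(3))
print(T[m][:,0].min(),T[m][:,0].max())
st=(np.array([.522,.217,.2]),58.2)
po=np.array([.5506,-.2258,.0767])
g2=(.54,0,.26,30); g3=(.5506+.012,-.2258,.22,3.0)
goals(st,[g2]); st=(np.array(g2[:3]),30); goals(st,[g3])
E
```

```text
[0.52141975 0.21568247 0.2001241 ] 58.193637909225956 [ 0.14973223 -0.25371363 -2.62259025] 0.061035773659744774
-0.07 149 [-0.0038  0.0221] -0.027 0.035
-0.06 101 [-0.0046  0.0221] -0.028 0.035
-0.05 59 [-0.0059  0.0195] -0.025 0.034
-0.04 55 [-0.0056  0.02  ] -0.028 0.034
-0.03 57 [-0.005   0.0195] -0.026 0.035
-0.02 84 [-0.028   0.0179] -0.034 0.035
-0.01 67 [-0.0255  0.0215] -0.034 0.035
-0.0 54 [-0.0282  0.0178] -0.031 0.034
0.01 34 [-0.0048  0.0211] -0.028 0.034
0.02 29 [-0.0046  0.0194] -0.028 0.034
0.03 34 [-0.0053  0.0212] -0.028 0.034
0.04 35 [-0.0047  0.0231] -0.026 0.034
0.05 20 [-0.0041  0.0204] -0.024 0.033
-0.06444355173949305 0.057518486416644296
[-0.7, 0.519, -0.24] 0.1567
[-0.373, 0.827, 0.16] 0.15
```

Request:
jog_arm(
  commands=[
    [-0.1, 0.08, -0.24, 0.02, 50],
    [-0.7, 0.519, -0.24, 0.1567, 50],
    [-0.7, 0.519, -0.24, 0.1567, 50],
    [-0.7, 0.519, -0.24, 0.1567, 50],
    [-0.7, 0.519, -0.24, 0.1567, 50],
    [-0.7, 0.519, -0.24, 0.1567, 50],
    [-0.7, 0.519, -0.24, 0.1567, 50],
    [-0.7, 0.519, -0.24, 0.1567, 50],
  ],
)

```text
clock: 5.38
ee_pos: [0.5395, -0.0035, 0.2593]
orientation: [-3.036, -0.805, 0.005]
force: [0.0, 0.7, -1.8]
finger_gap: 0.0611
grip_force: 27.3
```

Request:
jog_arm(
  commands=[
    [-0.373, 0.827, 0.16, 0.15, 50],
    [-0.373, 0.827, 0.16, 0.15, 50],
    [-0.373, 0.827, 0.16, 0.15, 50],
    [-0.373, 0.827, 0.16, 0.15, 50],
    [-0.373, 0.827, 0.16, 0.15, 50],
    [-0.373, 0.827, 0.16, 0.15, 50],
    [-0.373, 0.827, 0.16, 0.15, 50],
    [-0.373, 0.827, 0.16, 0.15, 50],
  ],
)

```text
clock: 6.05
ee_pos: [0.5623, -0.226, 0.2188]
orientation: [-3.139, -0.081, 0.005]
force: [-0.9, 1.1, -1.5]
finger_gap: 0.0612
grip_force: 27.3
```

Request:
jog_arm(
  commands=[
    [0, 0, 0, 0, 50],
    [0, 0, 0.1, 0, 50],
    [0, 0, 0.2, 0, 50],
    [0, 0, 0.26, 0, 50],
    [0, 0, 0.28, 0, 50],
    [0, 0, 0.3, 0, 50],
    [0, 0, 0.3, 0, 50],
  ],
)

```text
clock: 6.63
ee_pos: [0.5631, -0.2248, 0.1456]
orientation: [-3.14, -0.085, 0.0]
force: [-0.9, -0.4, -2.3]
finger_gap: 0.061
grip_force: 27.3
```

```bash
cat > tm.py <<'E'
from h import *
def tm(name):
    q,d=manip.snapshot("side"); p,dt=manip.snapshot("top"); P,a=pose(); S=manip.read_state(); print(P.round(4),round(a,2),S["force"].round(1),S["finger_gap"])
    cv2.imwrite(f"pics/{name}.png",cv2.resize(q[200:340,255:415],(800,700))[:600])
    c,s=np.cos(np.radians(a)),np.sin(np.radians(a)); R=np.array([[c,s,0],[s,-c,0],[0,0,-1.]])
    for n,D in(("side",d),("top",dt)):
        T=(cloud(n,D)-P)@R; m=(abs(T[...,0])<.075)&(abs(T[...,1])<.029)&(T[...,2]<.045)&(T[...,2]>-.05)&(D>0)
        print(n)
        for lo in np.arange(-.07,.07,.01):
            k=m&(T[...,0]>lo)&(T[...,0]<=lo+.01)
            if k.sum()>3: print(round(lo,3),k.sum(),np.percentile(T[k][:,2],[3,50,97]).round(4))
E
python3 -c "
from tm import *
tm('t1')"
```

```text
[ 0.5637 -0.2259  0.1469] 3.05 [ 1.1 -1.  -2.1] 0.06088120669995995
side
-0.07 4 [-0.0013  0.0006  0.0011]
-0.06 124 [-0.004  -0.0023  0.0002]
-0.05 122 [-0.0048 -0.0031 -0.0014]
-0.04 105 [-0.0044 -0.0027 -0.001 ]
-0.03 127 [-0.004  -0.0028 -0.0013]
-0.02 99 [-0.004  -0.0026 -0.0009]
0.01 42 [-0.0036 -0.0023 -0.0011]
0.02 116 [-0.0041 -0.0025 -0.0009]
0.03 117 [-0.0037 -0.0024 -0.001 ]
0.04 119 [-0.0039 -0.0025  0.0153]
0.05 104 [-0.0036 -0.0018  0.0421]
0.06 45 [0.0339 0.0356 0.0384]
0.07 21 [0.0327 0.0343 0.0359]
top
-0.07 16 [-0.0035  0.0069  0.0113]
-0.06 63 [-0.0077 -0.0037  0.0004]
-0.05 53 [-0.01   -0.0049 -0.0008]
-0.04 62 [-0.0085 -0.0053 -0.0011]
-0.03 55 [-0.009  -0.0048 -0.0017]
-0.02 34 [-0.0071 -0.0037 -0.0004]
0.02 10 [-0.0086 -0.0062 -0.0014]
0.03 20 [-0.0096 -0.004  -0.0008]
0.04 33 [-0.0076 -0.0043 -0.0009]
0.05 36 [-0.007  -0.0036  0.0004]
0.06 24 [0.0279 0.034  0.0384]
0.07 33 [0.0271 0.0311 0.0358]
```

View pics/t1.png

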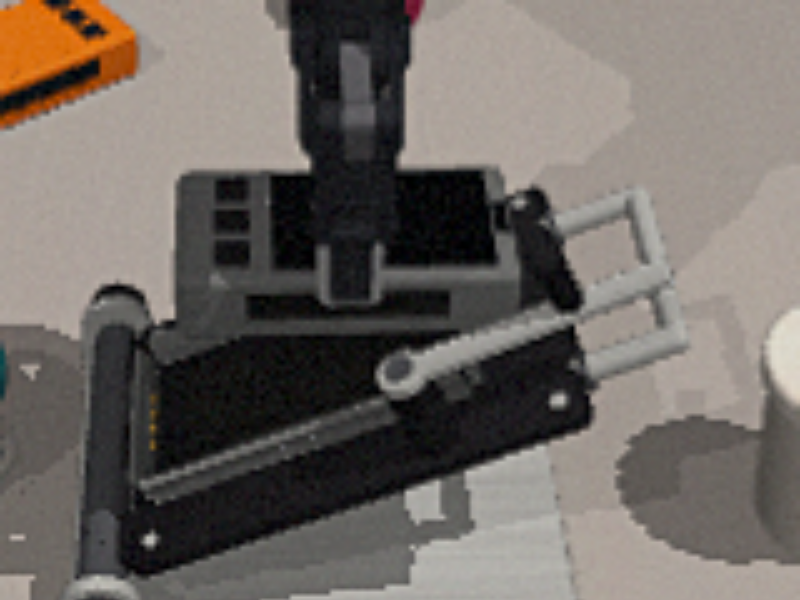

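Request:
jog_arm(
  commands=[
    [0, 0, 0.012, 0, 50],
    [0, 0, 0.024, 0, 50],
    [0, 0, 0.036, 0, 50],
    [0, 0, 0.048, 0, 50],
    [0, 0, 0.06, 0, 50],
    [0, 0, 0.072, 0, 50],
    [0, 0, 0.072, 0, 50],
  ],
  newtons=20,
)

```text
clock: 7.32
ee_pos: [0.5626, -0.2266, 0.1277]
orientation: [3.14, 0.081, -0.001]
force: [-3.1, -0.9, 4.4]
finger_gap: 0.0612
grip_force: 28.6
```

```bash
python3 -c "
from tm import *
tm('t2')" | head -16
```

```text
[ 0.5627 -0.2266  0.1279] 2.98 [-2.1  0.   2.8] 0.06142889803941656
side
-0.06 104 [0.0025 0.0043 0.0064]
-0.05 103 [0.0006 0.0025 0.0042]
-0.04 127 [-0.0009  0.0009  0.0025]
-0.03 108 [-0.002  -0.0001  0.0013]
-0.02 106 [-0.0036 -0.0019 -0.0002]
-0.01 5 [-0.0346 -0.0297 -0.0248]
0.01 43 [-0.0083 -0.006   0.0448]
0.02 116 [-0.0095 -0.0077 -0.0058]
0.03 121 [-0.011  -0.0092 -0.0072]
0.04 119 [-0.0125 -0.0107 -0.009 ]
0.05 110 [-0.0129 -0.0114  0.029 ]
0.06 40 [0.0206 0.0225 0.0258]
0.07 44 [0.0191 0.0205 0.0226]
top
```

Request:
jog_arm(
  commands=[
    [0, 0, 0.008, 0, 50],
    [0, 0, 0.016, 0, 50],
    [0, 0, 0.024, 0, 50],
    [0, 0, 0.032, 0, 50],
    [0, 0, 0.04, 0, 50],
    [0, 0, 0.048, 0, 50],
    [0, 0, 0.048, 0, 50],
  ],
)

```text
clock: 8.0
ee_pos: [0.5625, -0.2266, 0.1153]
orientation: [3.14, 0.082, -0.001]
force: [-4.3, -0.5, 3.7]
finger_gap: 0.0612
grip_force: 29.4
```

```bash
python3 -c "
from tm import *
tm('t3')" | head -16
```

```text
[ 0.5626 -0.2266  0.1155] 2.98 [-2.7 -0.3  2.5] 0.061284124754214686
side
-0.06 67 [0.0107 0.0127 0.0159]
-0.05 103 [0.0072 0.01   0.0118]
-0.04 128 [0.0044 0.0066 0.0092]
-0.03 108 [0.0012 0.0036 0.0058]
-0.02 106 [-0.0016  0.0004  0.0029]
-0.01 26 [-0.0278  0.0434  0.0446]
0.0 24 [0.0373 0.0398 0.0419]
0.01 49 [-0.0119 -0.0089  0.0382]
0.02 116 [-0.0143 -0.0124 -0.0103]
0.03 121 [-0.0181 -0.0153 -0.013 ]
0.04 116 [-0.021  -0.0187 -0.0166]
0.05 106 [-0.0221 -0.0204  0.0218]
0.06 49 [-0.0106  0.016   0.0194]
0.07 44 [0.0136 0.0149 0.017 ]
```

View pics/t3.png

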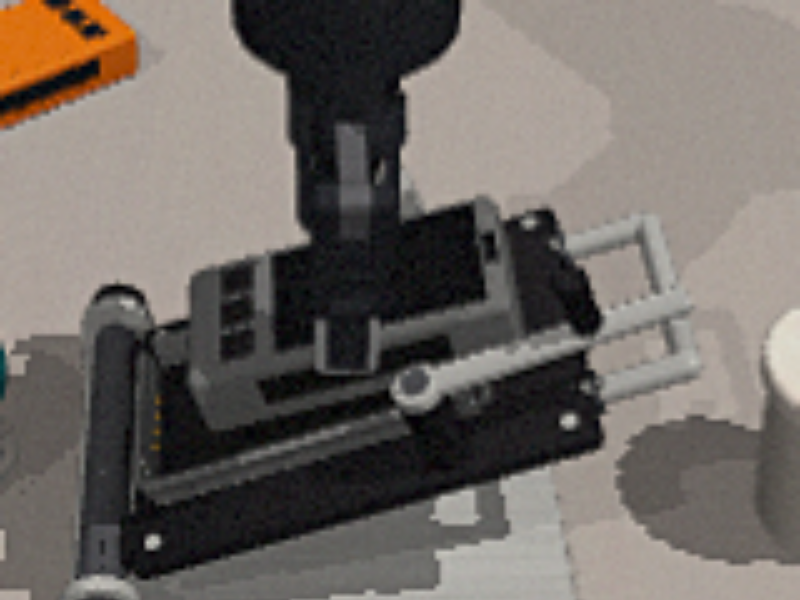

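Request:
jog_arm(
  commands=[
    [0, 0, -0.06, 0, 50],
    [0, 0, -0.16, 0, 50],
    [0, 0, -0.16, 0, 50],
    [0, 0, -0.16, 0, 50],
  ],
)

```text
clock: 8.43
ee_pos: [0.5644, -0.2262, 0.1567]
orientation: [3.14, 0.083, 0.006]
force: [-0.3, 0.2, -2.1]
finger_gap: 0.0615
grip_force: 28.8
```

```bash
cat > pm.py <<'E'
from h import *
def fit(P):
    for _ in range(5):
        c=P.mean(0); nn=np.linalg.svd(P-c,full_matrices=False)[2][2]; nn*=np.sign(nn[2]); e=abs((P-c)@nn); P=P[e<max(.003,2*np.median(e))]
    return c,nn,len(P)
def pm(D,q):
    # lower panel margin, side view: dark points between lever side edge
    Y=cloud("side",D); yaw=np.radians(3); w=Y-np.array([.4725,-.2258,.035]); X=w@[np.cos(yaw),np.sin(yaw),0]; V=w@[-np.sin(yaw),np.cos(yaw),0]
    for nm,m in(("margin",(V>-.062)&(V<-.041)&(X>.02)&(X<.165)&(Y[...,2]>.03)&(Y[...,2]<.15)&(q.max(2)<60)),("bail",(X>.185)&(X<.24)&(abs(V)<.036)&(Y[...,2]>.07)&(Y[...,2]<.2))):
        P=Y[m]
        if nm=="margin":
            k=np.polyfit(X[m],w[m][:,2],1)
            for _ in range(4):
                r=w[m][:,2]-np.polyval(k,X[m]); ok=abs(r)<.004; k=np.polyfit(X[m][ok],w[m][ok][:,2],1)
            print("margin tilt",np.degrees(np.arctan(k[0])),k[1],ok.sum())
        else:
            print("bail X,z median",np.median(X[m]),np.median(w[m][:,2]),"ang",np.degrees(np.arctan2(np.median(w[m][:,2]),np.median(X[m]))),m.sum())
E
python3 -c "
from tm import *
from pm import pm
s=np.load('side0.npz'); pm(s['d'],s['p'])
q,d=manip.snapshot('side'); pm(d,q)
np.savez('s4.npz',d=d,p=q)
tm('t4')"
```

```text
margin tilt 24.22768770737294 0.004780408316326437 601
bail X,z median 0.20044167629392345 0.09425970978160648 ang 25.185726537095153 150
margin tilt 20.67670824895413 0.00457094647142621 575
bail X,z median 0.20521113746117556 0.08097292287668346 ang 21.53337265218312 165
[ 0.5623 -0.226   0.1545] 3.01 [-0.6 -0.  -1.9] 0.060924392700864693
side
-0.06 60 [0.0091 0.0107 0.0131]
-0.05 122 [0.0056 0.008  0.0101]
-0.04 107 [0.0026 0.0048 0.0073]
-0.03 116 [0.     0.0022 0.0043]
-0.02 111 [-0.0026 -0.0009  0.0012]
-0.01 8 [-0.0067 -0.0026 -0.0014]
0.01 22 [-0.0128 -0.0106 -0.0091]
0.02 117 [-0.0151 -0.0129 -0.0109]
0.03 120 [-0.0177 -0.0156 -0.0137]
0.04 122 [-0.021  -0.0186 -0.0165]
0.05 104 [-0.0221 -0.0202 -0.0181]
0.06 17 [-0.0155 -0.0087  0.0008]
top
-0.06 47 [0.0045 0.0105 0.0159]
-0.05 71 [0.0023 0.0065 0.0131]
-0.04 64 [-0.0018  0.0041  0.0089]
-0.03 58 [-0.0035  0.0015  0.0063]
-0.02 46 [-0.0077 -0.0019  0.0028]
0.02 9 [-0.0182 -0.0155 -0.011 ]
0.03 25 [-0.0203 -0.0174 -0.0136]
0.04 35 [-0.0232 -0.0199 -0.0154]
0.05 38 [-0.024  -0.0218 -0.0152]
0.06 7 [-0.007  -0.0041  0.0014]
```

```bash
python3 - <<'E'
from h import *
p,dt=manip.snapshot("top"); q,d=manip.snapshot("side"); P,a=pose(); print(P,a)
c,s=np.cos(np.radians(a)),np.sin(np.radians(a)); R=np.array([[c,s,0],[s,-c,0],[0,0,-1.]])
for n,D in(("side",d),("top",dt)):
    T=((cloud(n,D)-P)@R)[D>0]; m=(abs(T[:,0])<.07)&(abs(T[:,1])<.045)&(abs(T[:,0])>.018); T=T[m]
    k=np.array([-.27,-.005])
    for _ in range(6):
        r=T[:,2]-np.polyval(k,T[:,0]); ok=(abs(r)<.004)&(abs(T[:,1])<.027); k=np.polyfit(T[ok,0],T[ok,2],1)
    r=T[:,2]-np.polyval(k,T[:,0]); t=np.arctan(-k[0]); S=T[abs(r)<.004]; xp=S[:,0]*np.cos(t)-S[:,2]*np.sin(t)
    print(n,"tilt",np.degrees(t),"z0",k[1],"xp",np.percentile(xp,[.3,1,99,99.7]).round(4),"y",np.percentile(S[:,1],[.5,2,98,99.5]).round(4),len(S))
    # fingers/hand center x
T=((cloud("side",d)-P)@R)[d>0]; m=(T[:,2]<-.03)&(T[:,2]>-.1)&(abs(T[:,0])<.05)&(abs(T[:,1])<.08); print("hand x side",np.percentile(T[m][:,0],[1,99]))
T=((cloud("top",dt)-P)@R)[dt>0]; m=(T[:,2]<-.03)&(T[:,2]>-.09)&(abs(T[:,0])<.05)&(abs(T[:,1])<.09); print("hand top",np.percentile(T[m][:,0],[1,99]),np.percentile(T[m][:,1],[1,99]),m.sum())
E
```

```text
[ 0.56223387 -0.2260827   0.15453151] 3.001904022465371
side tilt 16.149745704720196 z0 -0.004450567508564675 xp [-0.0578 -0.057   0.0601  0.0608] y [-0.027  -0.0252  0.0325  0.0334] 1043
top tilt 16.513733775720407 z0 -0.005873222253180111 xp [-0.0583 -0.0581  0.0608  0.0611] y [-0.0318 -0.0313  0.0179  0.0185] 363
hand x side [-0.01904548  0.0189585 ]
hand top [-0.01751676  0.01597299] [-0.06704931 -0.02278113] 79
```

```bash
python3 - <<'E'
from h import *
st=pose(); st=(np.array([.5624,-.2261,.1545]),3.0)
A=(.5285,-.2270,.137,3.0); goals(st,[A]); st=(np.array(A[:3]),3.)
goals(st,[(.5357,-.2266,.118,3.),(.5429,-.2262,.0993,3.)])
E
```

```text
[-0.136, -0.004, 0.07] -0.0
[0.029, -0.0, 0.076] -0.0
[0.058, -0.0, 0.151] -0.0
```

Request:
jog_arm(
  commands=[
    [-0.136, -0.004, 0, 0, 50],
    [-0.136, -0.004, 0.03, 0, 50],
    [-0.136, -0.004, 0.07, 0, 50],
    [-0.136, -0.004, 0.07, 0, 50],
    [-0.136, -0.004, 0.07, 0, 50],
  ],
)

```text
clock: 9.1
ee_pos: [0.529, -0.2267, 0.1374]
orientation: [-3.14, -0.083, 0.002]
force: [0.0, -0.4, -2.4]
finger_gap: 0.0617
grip_force: 28.8
```

Request:
jog_arm(
  commands=[
    [0.015, 0, 0.038, 0, 50],
    [0.029, 0, 0.076, 0, 50],
    [0.039, 0, 0.1, 0, 50],
    [0.045, 0, 0.115, 0, 50],
    [0.05, 0, 0.13, 0, 50],
    [0.054, 0, 0.14, 0, 50],
    [0.054, 0, 0.14, 0, 50],
  ],
)

```text
clock: 9.68
ee_pos: [0.5423, -0.2263, 0.1027]
orientation: [-3.14, -0.082, 0.001]
force: [-0.2, 0.7, -1.3]
finger_gap: 0.0616
grip_force: 28.8
```

```bash
python3 -c "
from tm import *
from pm import pm
q,d=manip.snapshot('side'); pm(d,q)
tm('t5')"|head -18
```

```text
margin tilt 16.76711610836161 0.015558865829205223 291
bail X,z median 0.20494303175738027 0.08106459625721521 ang 21.58112443820425 162
[ 0.5424 -0.2266  0.1036] 2.98 [-0.1 -0.6 -2.3] 0.06105703922203698
side
-0.06 78 [0.0098 0.0116 0.0447]
-0.05 111 [0.0063 0.0092 0.0113]
-0.04 116 [0.0038 0.0057 0.0082]
-0.03 109 [0.0006 0.0032 0.0354]
-0.02 110 [-0.0022  0.001   0.0441]
-0.01 20 [0.037  0.0397 0.0415]
0.0 16 [0.0346 0.0356 0.0374]
0.01 76 [-0.0108 -0.0089  0.0331]
0.02 129 [-0.0137 -0.0114  0.0288]
0.03 127 [-0.0166 -0.0142  0.0251]
0.04 118 [-0.0194 -0.0175 -0.0149]
0.05 103 [-0.0208 -0.0189 -0.015 ]
0.06 83 [-0.0093 -0.0013  0.013 ]
0.07 28 [-0.0005  0.0099  0.0116]
```

View pics/t5.png

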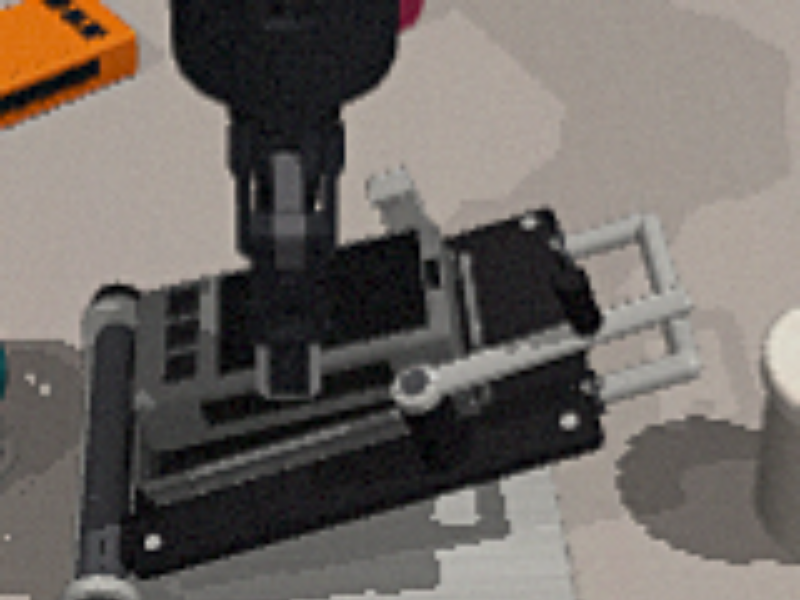

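Request:
jog_arm(
  commands=[
    [0.004, 0, 0.008, 0, 50],
    [0.006, 0, 0.014, 0, 50],
    [0.006, 0, 0.014, 0, 50],
    [0.006, 0, 0.014, 0, 50],
  ],
)

```text
clock: 10.17
ee_pos: [0.5438, -0.2264, 0.0998]
orientation: [-3.141, -0.082, 0.0]
force: [0.3, -0.2, -2.6]
finger_gap: 0.0616
grip_force: 28.8
```

Request:
jog_arm(
  commands=[
    [0, 0, 0, 0, 66],
    [0, 0, 0, 0, 70],
    [0, 0, 0, 0, 74],
    [0, 0, 0, 0, 76],
    [0, 0, 0, 0, 76],
    [0, 0, -0.1, 0, 76],
    [0, 0, -0.6, 0, 76],
    [0, 0, -0.6, 0, 76],
  ],
)

```text
clock: 10.83
ee_pos: [0.5426, -0.2259, 0.2082]
orientation: [-3.139, -0.082, 0.005]
force: [1.2, -0.3, -0.4]
finger_gap: 0.0762
grip_force: 0.0
```

Request:
jog_arm(
  commands=[
    [-0.2, -0.3, -0.1, 0, 40],
    [-0.2, -0.3, -0.1, 0, 40],
    [-0.2, -0.3, -0.1, 0, 40],
    [-0.2, -0.3, -0.1, 0, 40],
  ],
)

```text
clock: 11.17
ee_pos: [0.4891, -0.1515, 0.2345]
orientation: [3.14, 0.088, 0.002]
force: [1.1, 0.2, -1.0]
finger_gap: 0.0398
grip_force: 0.0
```

```bash
cat > see.py <<'E'
from h import *
from pm import pm
def see(name):
    q,d=manip.snapshot('side'); p,dt=manip.snapshot('top'); pm(d,q); np.savez(name+'.npz',q=q,d=d,p=p,dt=dt); print(pose(),manip.read_state()["clock"])
    im=np.zeros((600,800,3),np.uint8); im[:480,:500]=cv2.resize(q[215:335,270:395],(500,480)); im[:440,510:800]=cv2.resize(p[145:245,372:438],(290,440)); cv2.imwrite(f"pics/{name}.png",im)
E
python3 -c "
from see import *
see('s5')"
```

```text
margin tilt 20.619146157453564 0.004615953449190398 579
bail X,z median 0.20511292788515226 0.08075660278473384 ang 21.490440814183316 161
(array([ 0.4901958 , -0.15446573,  0.23337791]), np.float64(3.013795914380432)) 11.2667
```

View pics/s5.png

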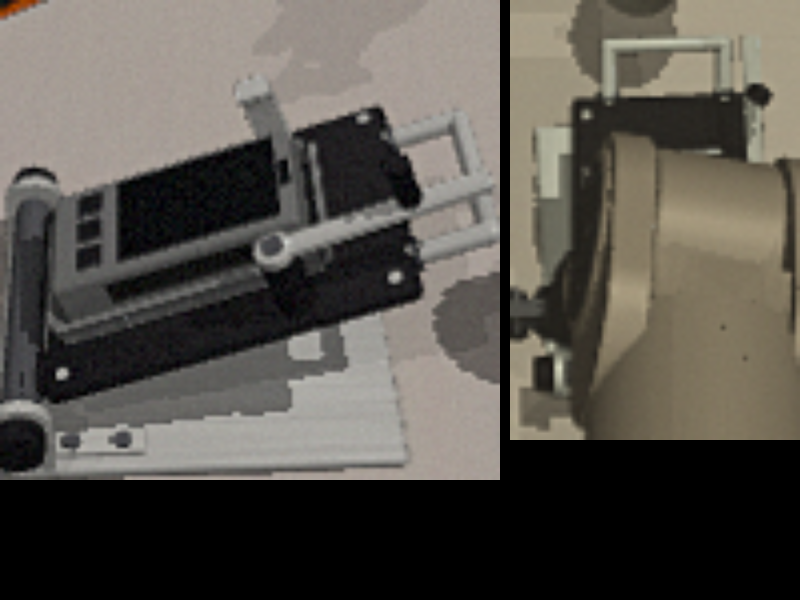

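```bash
cat >> see.py <<'E'
HINGE=np.array([.4746,-.2298,.0355])
def frame(th,yaw=3.0):
    th,yaw=np.radians(th),np.radians(yaw)
    x=np.array([np.cos(yaw)*np.cos(th),np.sin(yaw)*np.cos(th),np.sin(th)]); y=np.array([-np.sin(yaw),np.cos(yaw),0]); F=np.c_[x,y,np.cross(x,y)]
    return F,HINGE+F@[.086,0,.005]
def local(name,th,n='side'):
    Z=np.load(name+'.npz'); D=Z['d' if n=='side' else 'dt']; F,o=frame(th); return (cloud(n,D)-o)@F,Z
E
python3 - <<'E'
from see import *
T,Z=local('s5',21.0); q=Z['q']
m=(abs(T[...,1])<.03)&(T[...,2]>.015)&(T[...,2]<.04)
for lo in np.arange(-.08,.08,.01):
    k=m&(T[...,0]>lo)&(T[...,0]<=lo+.01)
    if k.sum()>3: print(round(lo,3),k.sum(),np.percentile(T[k][:,2],[10,50,90]).round(4),np.percentile(T[k][:,1],[1,99]).round(4))
S=T[m&(abs(T[...,2]-.028)<.004)]; print("x ext",np.percentile(S[:,0],[.5,99.5]))
k=(T[...,2]>.042)&(T[...,2]<.075)&(T[...,0]>.08)&(T[...,0]<.13)&(T[...,1]<-.03)&(T[...,1]>-.07)
print("knob",T[k].min(0),T[k].max(0),np.median(T[k],0),k.sum())
k=(T[...,2]>.026)&(T[...,2]<.038)&(T[...,0]>.06)&(T[...,0]<.15)&(T[...,1]<-.03)&(T[...,1]>-.07)
print("lever slope",np.degrees(np.arctan(np.polyfit(T[k][:,0],T[k][:,1],1)[0])),T[k][:,1].mean(),T[k][:,0].max())
F,o=frame(21.0); print(F.round(4),o)
E
```

```text
-0.06 97 [0.0259 0.0268 0.0279] [-0.0294  0.0246]
-0.05 99 [0.0262 0.0275 0.0288] [-0.0293  0.0262]
-0.04 116 [0.0263 0.0272 0.0286] [-0.0295  0.0255]
-0.03 106 [0.0263 0.0272 0.0282] [-0.0291  0.0254]
-0.02 111 [0.026  0.027  0.0282] [-0.0291  0.0258]
-0.01 105 [0.0261 0.0271 0.028 ] [-0.0295  0.0262]
-0.0 111 [0.0259 0.027  0.0279] [-0.0296  0.0255]
0.01 109 [0.0258 0.027  0.0278] [-0.0298  0.0249]
0.02 117 [0.0254 0.027  0.0281] [-0.0298  0.0252]
0.03 111 [0.0257 0.027  0.028 ] [-0.0299  0.0273]
0.04 113 [0.0256 0.0268 0.0278] [-0.0289  0.026 ]
0.05 133 [0.0198 0.0257 0.0273] [-0.0298  0.026 ]
x ext [-0.28003969  0.05803872]
knob [ 0.10412357 -0.05843115  0.04258524] [ 0.11561899 -0.04567645  0.05977866] [ 0.10993895 -0.05463157  0.05470515] 72
lever slope 3.237697107370174 -0.05363515367784365 0.14422937915482434
[[ 0.9323 -0.0523 -0.3579]
 [ 0.0489  0.9986 -0.0188]
 [ 0.3584  0.      0.9336]] [ 0.5529885  -0.22569183  0.07098755]
```

```bash
python3 - <<'E'
from see import *
F,o=frame(21.0)
def tcp(phi,lead=0,up=.003):
    f=np.radians(phi); k=np.array([.048+.062*np.cos(f)-lead*np.sin(f),-.051+.062*np.sin(f)+lead*np.cos(f),.049])
    w=o+F@k; return (*(w+[0,0,up]).tolist(),3.0+phi)
st=(np.array([.4898,-.1546,.2331]),3.0)
A=tcp(1.5,0,.06); print(A); goals(st,[A]); sA=(np.array(A[:3]),A[3])
B=tcp(1.5); goals(sA,[B]); sB=(np.array(B[:3]),B[3])
print("arc1"); ph=[8,15,22,29,36,43,50,50]; goals(sB,[tcp(p,.003) for p in ph])
C=tcp(50,.003); sC=(np.array(C[:3]),C[3]); print("arc2"); goals(sC,[tcp(p,l) for p,l in((57,.003),(64,.003),(71,.003),(78,.003),(85,.003),(90,.003),(90,.003),(90,.003))])
D=tcp(90,.003); print(D); print("push"); goals((np.array(D[:3]),93.),[tcp(90,l) for l in(.005,.007,.009)])
E
```

```text
(0.6405700317462677, -0.2705466707819727, 0.21614584730948377, 4.5)
[0.578, 0.495, 0.068] -0.0083
[0.0, 0.0, 0.228] -0.0
arc1
[-0.003, -0.04, 0.001] -0.0361
[-0.009, -0.07, 0.004] -0.075
[-0.018, -0.098, 0.008] -0.1139
[-0.031, -0.125, 0.013] -0.1528
[-0.047, -0.15, 0.019] -0.1917
[-0.065, -0.173, 0.027] -0.2306
[-0.086, -0.194, 0.035] -0.2694
[-0.086, -0.194, 0.035] -0.2694
arc2
[-0.002, -0.029, 0.009] -0.0389
[-0.008, -0.057, 0.019] -0.0778
[-0.017, -0.084, 0.029] -0.1167
[-0.03, -0.109, 0.04] -0.1556
[-0.046, -0.133, 0.05] -0.1944
[-0.059, -0.148, 0.058] -0.2222
[-0.059, -0.148, 0.058] -0.2222
[-0.059, -0.148, 0.058] -0.2222
(0.5768303855630804, -0.21342723671141275, 0.13585954442128323, 93.0)
push
[0.0, -0.007, 0.003] -0.0
[0.0, -0.015, 0.006] -0.0
[0.0, -0.022, 0.009] -0.0
```

Request:
jog_arm(
  commands=[
    [0.578, 0.495, 0.068, -0.0083, 24],
    [0.578, 0.495, 0.068, -0.0083, 24],
    [0.578, 0.495, 0.068, -0.0083, 24],
    [0.578, 0.495, 0.068, -0.0083, 24],
    [0.578, 0.495, 0.068, -0.0083, 24],
    [0.578, 0.495, 0.068, -0.0083, 24],
    [0.578, 0.495, 0.068, -0.0083, 24],
  ],
)

```text
clock: 11.85
ee_pos: [0.6409, -0.2725, 0.2136]
orientation: [-3.139, -0.119, 0.004]
force: [-0.5, 0.1, -0.9]
finger_gap: 0.0241
grip_force: 0.0
```

Request:
jog_arm(
  commands=[
    [0, 0, 0, 0, 24],
    [0, 0, 0, 0, 24],
    [0, 0, 0.04, 0, 24],
    [0, 0, 0.08, 0, 24],
    [0, 0, 0.11, 0, 24],
    [0, 0, 0.13, 0, 24],
    [0, 0, 0.13, 0, 24],
  ],
)

```text
clock: 12.43
ee_pos: [0.6396, -0.2696, 0.1816]
orientation: [-3.138, -0.123, 0.005]
force: [-0.3, 0.9, -0.5]
finger_gap: 0.0244
grip_force: 0.0
```

```bash
python3 - <<'E'
from see import *
q,d=manip.snapshot('side'); p,dt=manip.snapshot('top'); P,a=pose(); print(P,a); np.savez('s6.npz',q=q,d=d,p=p,dt=dt)
c,s=np.cos(np.radians(a)),np.sin(np.radians(a)); R=np.array([[c,s,0],[s,-c,0],[0,0,-1.]])
T=(cloud('side',d)-P)@R
for lo in np.arange(-.02,.05,.003):
    k=(T[...,2]>lo)&(T[...,2]<=lo+.003)&(abs(T[...,0])<.03)&(abs(T[...,1])<.035)&(d>0)
    if k.sum(): print(round(lo,3),k.sum(),np.percentile(T[k][:,0],[2,50,98]).round(4),np.percentile(T[k][:,1],[2,50,98]).round(4))
print(manip.read_state()["finger_gap"])
cv2.imwrite('pics/k.png',cv2.resize(q[200:290,330:420],(600,600)))
E
```

```text
[ 0.64060813 -0.26999662  0.18335243] 4.493438020900006
-0.02 27 [-0.012  -0.0078  0.0046] [-0.0155  0.0209  0.028 ]
-0.017 32 [-0.0121 -0.0066  0.0094] [-0.0129  0.0223  0.028 ]
-0.014 28 [-0.0121 -0.0057  0.0083] [-0.0119  0.0257  0.0289]
-0.011 25 [-0.0121 -0.008   0.0071] [-0.0114  0.023   0.0279]
-0.008 20 [-0.0118 -0.0061  0.0088] [-0.011   0.0244  0.0277]
-0.005 22 [-0.0121 -0.0058  0.0071] [-0.0111  0.0234  0.0276]
-0.002 29 [-0.0121 -0.0078  0.0083] [-0.0166  0.0203  0.0277]
0.001 23 [-0.0123 -0.0079  0.0095] [-0.0128  0.0208  0.0261]
0.004 8 [-0.0122 -0.0094  0.0058] [-0.0136  0.0033  0.0207]
0.007 15 [-0.0107 -0.0061  0.0078] [-0.0117  0.0194  0.0216]
0.01 3 [-0.0069 -0.0038  0.0069] [-0.0107  0.0179  0.0188]
0.019 3 [-0.0088 -0.0084 -0.0078] [0.0012 0.0034 0.0068]
0.022 9 [-0.0056 -0.0011  0.0028] [0.0054 0.0074 0.0082]
0.025 8 [-0.0054 -0.0015  0.0048] [0.0034 0.0067 0.0075]
0.028 9 [-0.0033  0.0012  0.005 ] [0.0044 0.0067 0.0082]
0.031 26 [-0.0039  0.0242  0.0293] [-0.0011  0.0053  0.0082]
0.034 39 [-0.0013  0.0202  0.029 ] [-0.0038  0.0055  0.0082]
0.037 36 [0.0014 0.0137 0.0244] [-0.0028  0.0062  0.0084]
0.04 16 [0.0027 0.0089 0.0151] [-0.0004  0.0075  0.0088]
0.043 30 [-0.008  -0.0025  0.0089] [-0.0017  0.0054  0.0084]
0.046 37 [-0.0179 -0.01    0.0049] [-0.0018  0.0063  0.0089]
0.049 33 [-0.0245 -0.0179 -0.0015] [-0.0019  0.005   0.0093]
0.024010799442413258
```

Request:
jog_arm(
  commands=[
    [0, 0, 0.03, 0, 24],
    [0, 0, 0.06, 0, 24],
    [0, 0, 0.09, 0, 24],
    [0, 0, 0.09, 0, 24],
  ],
)

```text
clock: 12.87
ee_pos: [0.6395, -0.2698, 0.1588]
orientation: [-3.138, -0.123, 0.005]
force: [-0.8, 0.6, -0.7]
finger_gap: 0.0242
grip_force: 0.0
```

Request:
jog_arm(
  commands=[
    [-0.003, -0.04, 0.001, -0.0361, 24],
    [-0.009, -0.07, 0.004, -0.075, 24],
    [-0.018, -0.098, 0.008, -0.1139, 24],
    [-0.031, -0.125, 0.013, -0.1528, 24],
    [-0.047, -0.15, 0.019, -0.1917, 24],
    [-0.065, -0.173, 0.027, -0.2306, 24],
    [-0.086, -0.194, 0.035, -0.2694, 24],
    [-0.086, -0.194, 0.035, -0.2694, 24],
  ],
)

```text
clock: 13.53
ee_pos: [0.6147, -0.2227, 0.1521]
orientation: [-2.807, -1.408, 0.001]
force: [-0.3, -0.1, -0.2]
finger_gap: 0.024
grip_force: 0.0
```

```bash
cat > k.py <<'E'
from see import *
import sys
q,d=manip.snapshot('side'); P,a=pose(); print(P,a,manip.read_state()['force']); pm(d,q)
F,o=frame(21.0); T=(cloud('side',d)-o)@F
m=(T[...,2]>.0305)&(T[...,2]<.038)&(d>0)&(T[...,0]>.03)&(T[...,0]<.16)&(T[...,1]>-.065)&(T[...,1]<.06)&(q.min(2)>90)
X=T[m]-[.048,-.051,0]; r=np.hypot(X[:,0],X[:,1]); an=np.degrees(np.arctan2(X[:,1],X[:,0]))
print("lever pts",len(r)); k=(r>.02); print(np.histogram(an[k],bins=np.arange(-10,121,10)), np.median(an[k]) if k.any() else None, r.max() if len(r) else None)
E
python3 k.py
```

```text
[ 0.61513455 -0.22326308  0.15224767] 52.865337794546114 [-0.31963235 -0.38707552  0.27764092]
margin tilt 20.682463666388408 0.0043472560211092965 569
bail X,z median 0.20570149340637323 0.08108618679939252 ang 21.51403538258447 198
lever pts 204
(array([ 0,  0,  0,  0, 22, 70, 19,  0,  0,  3,  2,  0,  0]), array([-10,   0,  10,  20,  30,  40,  50,  60,  70,  80,  90, 100, 110,
       120])) 44.55065836867168 0.09987044778885755
```

Lever at ~45°, moving as planned, panel undisturbed.

Request:
jog_arm(
  commands=[
    [-0.002, -0.029, 0.009, -0.0389, 24],
    [-0.008, -0.057, 0.019, -0.0778, 24],
    [-0.017, -0.084, 0.029, -0.1167, 24],
    [-0.03, -0.109, 0.04, -0.1556, 24],
    [-0.046, -0.133, 0.05, -0.1944, 24],
    [-0.059, -0.148, 0.058, -0.2222, 24],
    [-0.059, -0.148, 0.058, -0.2222, 24],
  ],
)

```text
clock: 14.17
ee_pos: [0.5764, -0.2137, 0.1376]
orientation: [-2.165, -2.276, 0.001]
force: [-0.6, 0.7, -0.7]
finger_gap: 0.0239
grip_force: 0.0
```

Request:
jog_arm(
  commands=[
    [0, -0.007, 0.003, 0, 24],
    [0, -0.015, 0.006, 0, 24],
    [0, -0.015, 0.006, 0, 24],
    [0, -0.015, 0.006, 0, 24],
  ],
)

```text
clock: 14.5
ee_pos: [0.5741, -0.2134, 0.1368]
orientation: [2.164, 2.275, 0.001]
force: [2.5, -0.3, -0.6]
finger_gap: 0.0242
grip_force: 1.0
```

```bash
python3 k.py
```

```text
[ 0.57411535 -0.21339413  0.13674918] 92.89780512486426 [ 2.76973484 -0.84633546  0.72805584]
margin tilt 20.587968397000544 0.0045965954413223105 574
bail X,z median 0.20596685884100574 0.08112900033750275 ang 21.499156427445104 197
lever pts 170
(array([ 0,  0,  0,  0,  0,  0,  0,  0,  3, 50, 32,  2,  0]), array([-10,   0,  10,  20,  30,  40,  50,  60,  70,  80,  90, 100, 110,
       120])) 88.97206458675831 0.0945140464339818
```

Request:
jog_arm(
  commands=[
    [0, -0.004, 0.0015, 0, 24],
    [0, -0.008, 0.003, 0, 24],
    [0, -0.008, 0.003, 0, 24],
    [0, -0.008, 0.003, 0, 24],
  ],
)

```text
clock: 14.88
ee_pos: [0.5735, -0.2134, 0.1366]
orientation: [2.161, 2.275, 0.004]
force: [6.0, -1.1, 0.1]
finger_gap: 0.0239
grip_force: 2.9
```

Request:
jog_arm(
  commands=[
    [0, -0.004, 0.0015, 0, 24],
    [0, -0.008, 0.003, 0, 24],
    [0, -0.008, 0.003, 0, 24],
    [0, -0.008, 0.003, 0, 24],
  ],
)

```text
clock: 15.22
ee_pos: [0.5731, -0.2135, 0.1366]
orientation: [2.159, 2.273, 0.008]
force: [10.0, -2.5, 1.0]
finger_gap: 0.024
grip_force: 4.4
```

```bash
python3 k.py
```

```text
[ 0.5731092  -0.2134736   0.13657375] 92.96709982285184 [ 9.33108266 -0.97958606  1.00081029]
margin tilt 20.67134665667414 0.00442081124183512 573
bail X,z median 0.2057071828817692 0.0809738693858125 ang 21.486412991527132 195
lever pts 162
(array([ 0,  0,  0,  0,  0,  0,  0,  0,  2, 40, 38,  2,  0]), array([-10,   0,  10,  20,  30,  40,  50,  60,  70,  80,  90, 100, 110,
       120])) 89.96288983017746 0.09109218317204615
```

```bash
python3 - <<'E'
from see import *
st=(np.array([.5768-.0077,-.2134,.1380-.003]),93.) # rough commanded
# after retract: +y .034, -z .34
c=np.radians(93); ty=np.array([np.sin(c),-np.cos(c),0])
p1=st[0]+.25*.034*ty+[0,0,.25*.352]; print(p1)
x=np.array([np.cos(np.radians(3)),np.sin(np.radians(3)),0])
def B(th,up=0,dx=0): t=np.radians(th); return (*(HINGE*[1,1,0]+[0,0,.035]+x*(.222*np.cos(t)+dx)+np.array([0,0,.222*np.sin(t)-.011+up])).tolist(),93.)
A=B(21.2,.06,.001); print(A,B(21.2,0,.001)); goals((p1,93.),[A])
E
```

```text
[ 0.57758835 -0.21295514  0.223     ]
(0.6822908601491133, -0.2189153832422003, 0.1642806545582245, 93.0) (0.6822908601491133, -0.2189153832422003, 0.1042806545582245, 93.0)
[-0.046, 0.417, 0.235] -0.0
```

Request:
jog_arm(
  commands=[
    [0, 0.02, -0.008, 0, 24],
    [0, 0.034, -0.012, 0, 24],
    [0, 0.034, -0.012, 0, 24],
    [0, 0.034, -0.1, 0, 26],
    [0, 0.034, -0.352, 0, 26],
    [0, 0.034, -0.352, 0, 26],
    [0, 0.034, -0.352, 0, 26],
    [0, 0.034, -0.352, 0, 26],
  ],
)

```text
clock: 15.93
ee_pos: [0.5778, -0.2129, 0.2238]
orientation: [2.162, 2.277, 0.0]
force: [0.9, -0.7, -0.5]
finger_gap: 0.0259
grip_force: 0.0
```

Move above the bail and check lever, panel and bail position.

Request:
jog_arm(
  commands=[
    [-0.046, 0.417, 0, 0, 26],
    [-0.046, 0.417, 0.12, 0, 26],
    [-0.046, 0.417, 0.235, 0, 26],
    [-0.046, 0.417, 0.235, 0, 26],
    [-0.046, 0.417, 0.235, 0, 26],
    [-0.046, 0.417, 0.235, 0, 26],
  ],
)

```text
clock: 16.43
ee_pos: [0.681, -0.2186, 0.1623]
orientation: [-2.16, -2.276, 0.003]
force: [-0.2, 0.6, 0.1]
finger_gap: 0.0259
grip_force: 0.0
```

```bash
python3 k.py; python3 - <<'E'
from see import *
q,d=manip.snapshot('side'); P,a=pose()
c,s=np.cos(np.radians(a)),np.sin(np.radians(a)); R=np.array([[c,s,0],[s,-c,0],[0,0,-1.]])
T=(cloud('side',d)-P)@R
for lo in np.arange(-.01,.08,.004):
    k=(T[...,2]>lo)&(T[...,2]<=lo+.004)&(abs(T[...,0])<.03)&(abs(T[...,1])<.05)&(d>0)
    if k.sum(): print(round(lo,3),k.sum(),np.percentile(T[k][:,0],[2,50,98]).round(4),np.percentile(T[k][:,1],[2,50,98]).round(4))
E
```

```text
[ 0.68161588 -0.21898337  0.16405361] 92.97250684125692 [ 0.51211374 -0.38712819 -0.34106422]
margin tilt 20.57121126927201 0.004621834990515684 568
bail X,z median 0.2085868829108386 0.13119927921918736 ang 32.16952477061538 516
lever pts 178
(array([ 0,  0,  0,  0,  0,  0,  0,  0,  4, 50, 37,  3,  0]), array([-10,   0,  10,  20,  30,  40,  50,  60,  70,  80,  90, 100, 110,
       120])) 88.80237744354515 0.0928562820464082
-0.01 40 [-0.014  -0.0091  0.0048] [-0.0269 -0.0008  0.0253]
-0.006 35 [-0.0137 -0.0095  0.0052] [-0.0268  0.0125  0.0243]
-0.002 31 [-0.0136 -0.01    0.004 ] [-0.0263  0.0121  0.0236]
0.002 26 [-0.0135 -0.0109  0.0065] [-0.0213  0.0122  0.0224]
0.006 11 [-0.0123 -0.0083  0.0048] [-0.0201  0.0122  0.0171]
0.042 1 [0.004 0.004 0.004] [-0.0033 -0.0033 -0.0033]
0.046 98 [-0.0292 -0.0024  0.0292] [-0.0049 -0.0011  0.0031]
0.05 29 [-0.0276  0.0041  0.0294] [-0.0123 -0.0051  0.0039]
0.054 5 [0.0277 0.0297 0.03  ] [-0.0186 -0.0155 -0.0095]
0.058 78 [-0.0288  0.0026  0.0297] [-0.0428 -0.037  -0.0223]
0.062 140 [-0.0287 -0.0014  0.0294] [-0.0497 -0.0437 -0.0318]
0.066 12 [-0.025   0.0061  0.0277] [-0.0499 -0.0488 -0.0336]
```

```bash
cat > lf.py <<'E'
from see import *
def lf(th,n=3):
    F,o=frame(th)
    for i in range(n):
        q,d=manip.snapshot('side'); T=(cloud('side',d)-o)@F
        m=(T[...,2]>.0315)&(T[...,2]<.0385)&(d>0)&(abs(T[...,0]-.048)<.012)&(T[...,1]>-.04)&(T[...,1]<.05)&(q.min(2)>80)
        X=T[m]; ys=np.arange(-.035,.045,.008); c=[]
        for y in ys:
            k=(X[:,1]>y)&(X[:,1]<y+.008)
            if k.sum()>4: c.append((y+.004,X[k,0].mean(),k.sum()))
        c=np.array(c); f=np.polyfit(c[:,0],c[:,1],1); print("lever ang",90-np.degrees(np.arctan(-f[0]))*-1,c.round(4).tolist() if i==0 else '', "terminal yaw ref:",end=' ')
        m=(abs(T[...,2]-.027)<.0025)&(abs(T[...,0])<.035)&(T[...,1]<-.015)&(T[...,1]>-.04)
        e=[(x,T[m&(abs(T[...,0]-x)<.004)][:,1].min()) for x in np.arange(-.03,.031,.008)]; print(np.degrees(np.arctan(np.polyfit(*zip(*e),1)[0])))
if __name__=="__main__": lf(21.0)
E
python3 lf.py
```

```text
lever ang 88.7197081969076 [[-0.031, 0.0481, 22.0], [-0.023, 0.0482, 19.0], [-0.015, 0.0486, 18.0], [-0.007, 0.0482, 18.0], [0.001, 0.0479, 13.0], [0.033, 0.0507, 6.0], [0.041, 0.0487, 11.0]] terminal yaw ref: 0.10470816241245086
lever ang 88.32558505273  terminal yaw ref: 0.46615313403855313
lever ang 88.60890052773556  terminal yaw ref: 0.44980899921688206
```

Request:
jog_arm(
  commands=[
    [0, -0.003, 0.1, 0, 26],
    [0, -0.003, 0.18, 0, 26],
    [0, -0.003, 0.23, 0, 26],
    [0, -0.003, 0.247, 0, 26],
    [0, -0.003, 0.247, 0, 26],
    [0, -0.003, 0.247, 0, 26],
  ],
)

```text
clock: 17.18
ee_pos: [0.6823, -0.2191, 0.1035]
orientation: [2.162, 2.277, 0.001]
force: [-0.5, 0.1, -0.8]
finger_gap: 0.0258
grip_force: 0.0
```

Request:
jog_arm(
  commands=[
    [0, 0, 0, 0, 16],
    [0, 0, 0, 0, 5],
    [0, 0, 0, 0, 5],
    [0, 0, 0, 0, 5],
    [0, 0, 0, 0, 5],
    [0, 0, 0, 0, 5],
  ],
  newtons=60,
)

```text
clock: 17.68
ee_pos: [0.6822, -0.2192, 0.1031]
orientation: [2.162, 2.278, 0.001]
force: [-2.7, 0.1, 4.1]
finger_gap: 0.008
grip_force: 58.6
```

```bash
python3 k.py|head -3; python3 - <<'E'
from see import *
P,a=pose(); print(P,a)
x=np.array([np.cos(np.radians(3)),np.sin(np.radians(3)),0])
c=np.array([.6823-.0008,-.2189,.1025]) # commanded
t0=21.2
def tcp(t): 
    f=lambda t:x*.222*np.cos(np.radians(t))+np.array([0,0,.222*np.sin(np.radians(t))])
    return (*(c+f(t)-f(t0)).tolist(),93.)
print('a'); goals((c,93.),[tcp(t) for t in(23,26,29,32,35,38,41,41)])
s=tcp(41); print('b'); goals((np.array(s[:3]),93.),[tcp(t) for t in(44,47,50,53,56,59,61,61)]); print(tcp(61))
s=tcp(61); print('c'); goals((np.array(s[:3]),93.),[tcp(t) for t in(62,63,64,65,66,67)]); print(tcp(65))
E
```

```text
[ 0.68215942 -0.21918539  0.10295777] 92.9715110139999 [-1.78250757 -0.76925656  4.346234  ]
margin tilt 20.359833254421126 0.004453496317729339 571
bail X,z median 0.21164488378011362 0.11682901651299013 ang 28.898913531087672 1087
[ 0.68215942 -0.21918539  0.10295777] 92.9715110139999
a
[0.0, -0.01, -0.026] -0.0
[-0.0, -0.03, -0.068] -0.0
[0.0, -0.051, -0.109] -0.0
[-0.0, -0.075, -0.149] -0.0
[0.0, -0.1, -0.188] -0.0
[-0.0, -0.128, -0.226] -0.0
[-0.0, -0.158, -0.261] -0.0
[-0.0, -0.158, -0.261] -0.0
b
[0.0, -0.031, -0.034] -0.0
[0.0, -0.065, -0.067] -0.0
[0.0, -0.099, -0.098] -0.0
[0.0, -0.136, -0.127] -0.0
[0.0, -0.174, -0.154] -0.0
[0.0, -0.213, -0.179] -0.0
[-0.0, -0.24, -0.194] -0.0
[-0.0, -0.24, -0.194] -0.0
(0.5822880050091147, -0.22409948033571253, 0.21638492042672136, 93.0)
c
[0.0, -0.014, -0.007] -0.0
[0.0, -0.027, -0.015] -0.0
[0.0, -0.041, -0.021] -0.0
[0.0, -0.055, -0.028] -0.0
[0.0, -0.069, -0.035] -0.0
[0.0, -0.084, -0.041] -0.0
(0.5685004447240414, -0.22482205575198427, 0.22341967416391179, 93.0)
```

Request:
jog_arm(
  commands=[
    [0, -0.01, -0.026, 0, 5],
    [0, -0.03, -0.068, 0, 5],
    [0, -0.051, -0.109, 0, 5],
    [0, -0.075, -0.149, 0, 5],
    [0, -0.1, -0.188, 0, 5],
    [0, -0.128, -0.226, 0, 5],
    [0, -0.158, -0.261, 0, 5],
    [0, -0.158, -0.261, 0, 5],
  ],
)

```text
clock: 18.4
ee_pos: [0.6442, -0.2214, 0.1698]
orientation: [2.16, 2.275, 0.006]
force: [2.5, -0.4, 7.3]
finger_gap: 0.0075
grip_force: 60.4
```

Request:
jog_arm(
  commands=[
    [0, -0.031, -0.034, 0, 5],
    [0, -0.065, -0.067, 0, 5],
    [0, -0.099, -0.098, 0, 5],
    [0, -0.136, -0.127, 0, 5],
    [0, -0.174, -0.154, 0, 5],
    [0, -0.213, -0.179, 0, 5],
    [0, -0.24, -0.194, 0, 5],
    [0, -0.24, -0.194, 0, 5],
  ],
)

```text
clock: 19.07
ee_pos: [0.5867, -0.2247, 0.22]
orientation: [2.156, 2.271, 0.01]
force: [6.1, -1.2, 13.7]
finger_gap: 0.0075
grip_force: 60.3
```

```bash
cat > ang.py <<'E'
from see import *
def ang(th0,name=None):
    q,d=manip.snapshot('side'); p,dt=manip.snapshot('top'); P,a=pose(); print(P,a,manip.read_state()['force'].round(1),manip.read_state()['clock'])
    yaw=np.radians(3.); ux=np.array([np.cos(yaw),np.sin(yaw),0]); uy=np.array([-np.sin(yaw),np.cos(yaw),0])
    for n,D,im in(('side',d,q),('top',dt,p)):
        F,o=frame(th0); C=cloud(n,D); T=(C-o)@F
        for nm,m,h in(('terminal',(abs(T[...,0])<.055)&(abs(T[...,1])<.028)&(abs(T[...,2]-.027)<.012),.028),('margin',(T[...,1]>-.061)&(T[...,1]<-.042)&(T[...,0]<.09)&(T[...,0]>-.06)&(abs(T[...,2])<.012)&(im.max(2)<60),0),('marginL',(T[...,1]<.061)&(T[...,1]>.042)&(T[...,0]<.09)&(T[...,0]>-.06)&(abs(T[...,2])<.012)&(im.max(2)<60),0)):
            m=m&(D>0); X=T[m]
            if len(X)<30: print(n,nm,len(X)); continue
            k=np.polyfit(X[:,0],X[:,2],1)
            for _ in range(5):
                r=X[:,2]-np.polyval(k,X[:,0]); ok=abs(r)<.003; k=np.polyfit(X[ok,0],X[ok,2],1)
            print(n,nm,"ang",round(th0+np.degrees(np.arctan(k[0])),2),"h",k[1].round(4),ok.sum())
    if name:
        im=np.zeros((600,800,3),np.uint8); im[:520,:500]=cv2.resize(q[190:346,260:410],(500,520)); im[:480,510:800]=cv2.resize(p[145:265,370:442],(290,480)); cv2.imwrite(f"pics/{name}.png",im)
if __name__=="__main__":
    import sys; ang(float(sys.argv[1]),sys.argv[2] if len(sys.argv)>2 else None)
E
python3 ang.py 61
```

```text
[ 0.58672578 -0.22476182  0.21999018] 92.97505938907216 [ 3.3 -0.8 14.4] 19.1667
side terminal ang 59.58 h 0.0261 425
side margin ang 59.52 h -0.0024 309
side marginL ang 59.72 h -0.0023 34
top terminal ang 59.92 h 0.0273 335
top margin ang 59.45 h -0.0017 72
top marginL ang 59.35 h -0.0009 166
```

Request:
jog_arm(
  commands=[
    [0, -0.01, -0.015, 0, 5],
    [0, -0.022, -0.025, 0, 5],
    [0, -0.036, -0.035, 0, 5],
    [0, -0.05, -0.043, 0, 5],
    [0, -0.062, -0.048, 0, 5],
    [0, -0.068, -0.05, 0, 5],
    [0, -0.068, -0.05, 0, 5],
  ],
)

```text
clock: 19.75
ee_pos: [0.5686, -0.2257, 0.23]
orientation: [2.159, 2.274, 0.007]
force: [7.5, -2.1, 2.4]
finger_gap: 0.0078
grip_force: 58.9
```

```bash
python3 ang.py 64.5
```

```text
[ 0.56866624 -0.22570673  0.23003567] 92.97873635792816 [ 8.3 -2.5  2.7] 19.85
side terminal ang 64.6 h 0.0288 330
side margin ang 64.89 h 0.0003 248
side marginL 28
top terminal ang 64.9 h 0.03 282
top margin ang 64.04 h 0.0009 47
top marginL ang 64.84 h 0.0014 143
```

Request:
jog_arm(
  commands=[
    [0, -0.003, -0.002, 0, 5],
    [0, -0.006, -0.003, 0, 5],
    [0, -0.006, -0.003, 0, 5],
    [0, -0.006, -0.003, 0, 5],
  ],
)

```text
clock: 20.18
ee_pos: [0.5674, -0.2258, 0.2306]
orientation: [2.158, 2.274, 0.007]
force: [8.9, -2.7, 0.6]
finger_gap: 0.0077
grip_force: 58.7
```

Request:
jog_arm(
  commands=[
    [0, 0.01, 0, 0, 5],
    [0, 0.01, 0, 0, 12],
    [0, 0.01, 0, 0, 20],
    [0, 0.01, 0, 0, 24],
    [0, 0.01, 0, 0, 24],
    [0, 0.01, -0.05, 0, 24],
    [0, 0.01, -0.3, 0, 24],
    [0, 0.01, -0.3, 0, 24],
  ],
)

```text
clock: 20.85
ee_pos: [0.5672, -0.2249, 0.3081]
orientation: [2.161, 2.277, 0.002]
force: [1.1, -0.4, 0.3]
finger_gap: 0.0239
grip_force: 0.0
```

Request:
jog_arm(
  commands=[
    [0, 0.01, -0.2, 0, 24],
    [0.8, 0.2, -0.3, 0, 24],
    [0.8, 0.2, -0.3, 0, 24],
    [0.8, 0.2, -0.3, 0, 24],
    [0.8, 0.2, -0.3, 0, 24],
    [0.8, 0.2, -0.3, 0, 24],
    [0.8, 0.2, -0.3, 0, 24],
    [0.8, 0.2, -0.3, 0, 24],
  ],
)

```text
clock: 21.52
ee_pos: [0.6061, -0.0186, 0.381]
orientation: [2.155, 2.285, 0.003]
force: [1.1, -0.6, -0.8]
finger_gap: 0.0241
grip_force: 0.0
```

```bash
python3 ang.py 64.9 fin; python3 lf.py | head -0; python3 -c "
from lf import lf
lf(64.9,2)"
```

```text
[ 0.60588258 -0.02347684  0.37978002] 92.94683113542278 [-0.5  0.2 -0.7] 21.6167
side terminal ang 65.01 h 0.0287 317
side margin ang 65.09 h 0.0002 248
side marginL 29
top terminal ang 65.18 h 0.0297 159
top margin ang 65.38 h 0.0008 94
top marginL 0
lever ang 91.60520520242507 [[-0.031, 0.052, 9.0], [-0.023, 0.0522, 11.0], [-0.015, 0.0523, 8.0], [-0.007, 0.0524, 5.0], [0.001, 0.0514, 7.0], [0.009, 0.0522, 6.0], [0.017, 0.0523, 9.0], [0.025, 0.0497, 8.0], [0.033, 0.0506, 11.0], [0.041, 0.0505, 5.0]] terminal yaw ref: Traceback (most recent call last):
  File "lf.py", line 14, in <module>
    if __name__=="__main__": lf(21.0)
                             ~~^^^^^^
  File "lf.py", line 11, in lf
    c=np.array(c); f=np.polyfit(c[:,0],c[:,1],1); print("lever ang",90-np.degrees(np.arctan(-f[0]))*-1,c.round(4).tolist() if i==0 else '', "terminal yaw ref:",end=' ')
                                ~^^^^^
IndexError: too many indices for array: array is 1-dimensional, but 2 were indexed
Traceback (most recent call last):
  File "lf.py", line 13, in lf
    e=[(x,T[m&(abs(T[...,0]-x)<.004)][:,1].min()) for x in np.arange(-.03,.031,.008)]; print(np.degrees(np.arctan(np.polyfit(*zip(*e),1)[0])))
          ~~~~~~~~~~~~~~~~~~~~~~~~~~~~~~~~~~~~^^
ValueError: zero-size array to reduction operation minimum which has no identity
```

View pics/fin.png

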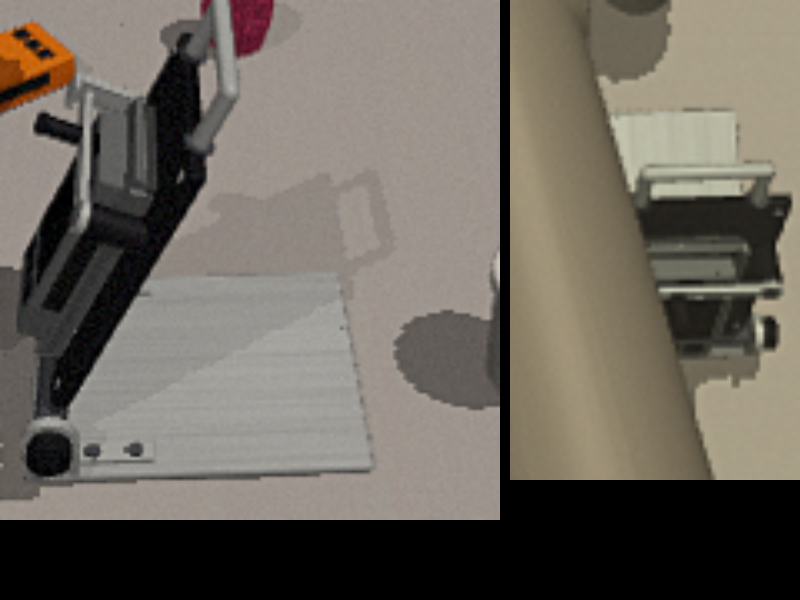

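The side view shows the panel standing at about 65°. The terminal is seated with the lever across it (knob at pixel 60,125), and the gripper is clear of everything. I'm handing the job in.

```bash
python3 -c "
from bench import manip
print(manip.finish_job())"
```

```text
the job is handed in; nothing more can be done
None
```

The job is handed in: the terminal is seated in the pocket, the lever was swung across to its stop, and the panel then folded up to stand at about 65° (65.0–65.4° by camera) with the gripper clear, but while I was tilting the terminal to fit, the panel sank about 3.5° (from about 24.6° to 21°) before the lever was locked, and I didn't re-check the jar, cups and tubs at the end.

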